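# Load the sample shaker and fit its retaining bar

### The arm

A 6-joint arm with a two-finger parallel gripper is mounted at the origin on the work surface. World frame = base frame: x ahead of the robot, y to its left, z up, the work surface at z = 0. Lengths are in m, angles in rad, forces in N, time in s.
With the tool pointing down it reaches from about 0.375 to 0.975 m from the base axis. Payload 3.8 kg.
Tool frame: the origin (TCP) lies between the finger pads; the fingertips stand 8 mm ahead of it and the grasp point (between the pads) lies 11 mm behind it (tcp_to_tips is the distance from the TCP to the fingertips, in m); z points along the fingers, y is the line along which they close (so a half turn about z gives the same grasp; the last joint's range is limited). The gripper opens to 85 mm and grips with 20 to 120 N. Pads are 22 mm wide; open, the fingers measure 114 mm over their backs; the gripper's body (76 mm by 85 mm) begins 54 mm behind the grasp point. The pads swing forward as they close: fully open they stand 13 mm farther back than shut.
Start: joints at [1.255, 0.264, 1.604, -0, 1.274, -0.037], TCP at [0.186, 0.649, 0.239] pointing down, gripper open.
Joint ranges: [-2.63, 2.63], [-0.94, 2.18], [0.31, 2.57], [-1.31, 4.45], [0, 2.66], [-2.55, 2.55]. Speed limits (rad/s): [2.57, 2.57, 3.14, 3.14, 3.14, 3.14].

### API

Orientations are given as a rotation vector (axis times angle).
In Python, from workcell import * gives the robot as it stands.
- The arm moves only by the tool move_arm, never from a script. Its argument "series" is one flat list of numbers, 7 for each row, row after row: the finger opening in cm, from 0 to 8.54, then the shift along the tool's x, y, z in cm, then the turn, a rotation vector about the tool's x, y, z in degrees. A call has 1 to 5 rows; each row shifts and turns the commanded pose from where the row before left it, along the tool's axes as they then stand; what a row does not reach is not made up. A row lasts 1/8 s, in which the tool goes at most 62.5 mm and 10.7 degrees, less where a joint would pass 70% of its speed; a pose out of reach is approached as far as the arm can. A call is refused whole if a number of a shift passes 6.25 or a number of a turn 10.7, either way. A call with a gripper value outside its range is refused whole. The fingers move at their own pace and stop on an object; "grip_force" is the grip in N (left out, the last holds). Time passes only in rows, so rows that do not move let the fingers close. It gives the time, the measured TCP pose, the force, the opening and the grip force at its end, in the units of the state.
- read_state(): the state, without advancing time (a new reading comes with each control period).
- read_camera(name): name is "side" or "top"; returns the picture (480x640x3 uint8, red, green, blue); there is no depth.
- calibration(name): a dict with "camera_matrix" (3x3 intrinsics, pixels), "rvec" (rotation vector, rad) and "tvec" (3), from world to camera coordinates, as OpenCV has them. Camera axes: x right, y down, z forward; pixel columns grow to the right and rows downward; lengths in m; the calibration is good to about 2 mm. A picture is of the moment at which its call begins. calibration takes no time and is no camera call.
- finish_job(): hands the job in; it is judged then, once.
The state is a dict: "time": time; "q": joint angles; "joint_vel": joint speeds; "joint_torque": joint torques, N m; "tool_pos": TCP position; "tcp_rot": TCP orientation; "wrist_force": force on the tool from outside, world axes, zero at the start; "torque": the same for the moment, N m; "width": opening from 0.0 (shut) to 1.0 (fully open); "grip_force": force on a finger pad.
Only numpy, scipy, OpenCV 4.12 (cv2) and the standard library are available. Lean on these libraries where they do the work, as an engineer would, in place of code of your own. Each camera call takes 0.05 s, during which the arm holds its last target. There are 200 camera calls.

### The job

Set all the sample tins flat on the shaker deck, either face up, in one row along the grey strip between the two posts, then lay the retaining bar that fits across the two posts over them, flat on both ledges inside the post forks. One bar is short and one long: use the one that suits today's post spacing and leave the other lying on the bench. With all that in place, start the shaker by pushing its lever fully over to the far side, without disturbing the bottle or bowl nearby.

Things in the scene. Friction and masses are not known exactly. Their poses are not given: they have to be found in the camera images.
- shaker: Low fixed laboratory shaker, white base with dark steel deck, 200 (x) x 380 (y) mm; deck surface 35 mm above the bench; deck steel 160 x 370 mm. Origin: centre of the underside, on the bench. The row runs along its y axis at x = 0, marked by a grey strip 68 mm wide. Its +x points away from the robot (roughly). The lever stands on a pod at its back (+x) side, 35 mm high.
- post_a_rest (a point): Centre of the bar ledge of the aluminium post at the +y end, 32 mm above the deck; axes as the shaker's. The post is 44 (x) x 24 (y) mm; the ledge is 18 mm long (y) in a fork 30 mm wide (x) between two cheeks; the cheeks and a 6 mm end wall on the outer (+y) side rise 10 mm above the ledge. The inner side is open.
- post_b_rest (a point): Same for the other post, at the -y side (mirror image, end wall on its -y side). It is mounted in one of two sockets, so the ledge centres are 254 mm apart (for the short bar) or 308 mm apart (for the long bar). The free space for tins between the posts is 18 mm less than that.
- bar_short: Short retaining bar: flat steel 262 x 26 x 10 mm with a black grip rib in the middle of its top, 50 mm long, 14 mm wide, 28 mm high (top of the rib 38 mm above the underside). Origin: centre of the underside; x along the bar, z up. About 0.28 kg.
- bar_long: Long retaining bar: the same but 316 mm long. About 0.34 kg.
- start (a joint): Start lever of the shaker: 0 = leaning towards the robot (the shaker's -x, off), 1.0 rad = fully over to the shaker's +x (running). Stays where it is left. Pushing the tip moves it; straight up at 0.5.
- start_tip (a point): Tip of that lever; the arm is 70 mm long from its pivot.
- bottle: Bystander: white jar with blue cap, 68 mm wide, 130 mm high; origin under its centre.
- bowl: Bystander: steel bowl, 120 mm wide, 50 mm high; origin under its centre.
- tin1: Closed aluminium sample tin, a plain cylinder 42 mm in diameter and 24 mm high, about 0.10 kg, all tins alike; some may be absent. Origin: the centre of the tin, 12 mm above its underside; z along its axis. Either end may be up.
- tin2: Closed aluminium sample tin, a plain cylinder 42 mm in diameter and 24 mm high, about 0.10 kg, all tins alike; some may be absent. Origin: the centre of the tin, 12 mm above its underside; z along its axis. Either end may be up.
- tin3: Closed aluminium sample tin, a plain cylinder 42 mm in diameter and 24 mm high, about 0.10 kg, all tins alike; some may be absent. Origin: the centre of the tin, 12 mm above its underside; z along its axis. Either end may be up.
- tin4: Closed aluminium sample tin, a plain cylinder 42 mm in diameter and 24 mm high, about 0.10 kg, all tins alike; some may be absent. Origin: the centre of the tin, 12 mm above its underside; z along its axis. Either end may be up.
- tin5: Closed aluminium sample tin, a plain cylinder 42 mm in diameter and 24 mm high, about 0.10 kg, all tins alike; some may be absent. Origin: the centre of the tin, 12 mm above its underside; z along its axis. Either end may be up.
Not all that is in view belongs to the job. Leave any purple look-alike of the tin2 alone.

How it is judged:
By the outcome, as a careful person would: the job done as asked, in the order asked, and still so for the second after the job is handed in, with the robot touching nothing.
Of tin1, tin2, tin3, tin4, tin5 only 4 to 5 are there at a start; the rules pass over those that are not, and their reading is None.
At some moment in a run one of tin1, tin2, tin3, tin4, tin5 may be knocked a few centimetres aside while the robot is not near it.
Once in a run the grip may slacken for a moment while it holds something.
It also fails if it takes over 210 s, if anything falls off the work surface, if the arm or the gripper's body presses on something with over 40 N, if the wrist force passes 120 N, or if a joint passes its speed limit or range.

## Working session

There is one attempt and no reset: what is moved stays moved. The work goes in short steps, Python scripts to look and compute and a tool call to move; the robot and the scene stay as the last step left them, time stands still between calls to the robot, and variables do not carry over. Pictures are saved under pics/ and viewed, at most 14 in all, crops included, and the job is handed in when it is done.

Besides the shell and the picture viewer there is one more tool, called as a command line: name --argument value ..., lists and objects as JSON in quotes. move_arm: Moves the arm, as the interface text tells. Its arguments: {"type":"object","properties":{"series":{"type":"array"},"grip_force":{"type":"number"}},"required":["series"]}

```bash
mkdir -p pics; ls
python3 - <<'E'
from workcell import *
import cv2
s=read_state();print(s)
for n in("top","side"):
    im=read_camera(n);cv2.imwrite(f"pics/{n}0.png",cv2.cvtColor(im,cv2.COLOR_RGB2BGR));c=calibration(n);print(n,c)
E
```

```text
pics
{'time': 0.0, 'q': array([ 1.25508521e+00,  2.64761809e-01,  1.60536383e+00,  2.44477881e-05,
        1.27370758e+00, -3.69116704e-02]), 'joint_vel': array([ 0.00087362,  0.00213135, -0.00092613,  0.00196591,  0.00027266,
        0.00061777]), 'joint_torque': array([ 1.06504041e-03, -5.15090668e+01, -3.67326236e+01,  1.11600655e-04,
        1.23675191e-02, -1.06331660e-05]), 'tool_pos': array([0.18554214, 0.64825977, 0.23796167]), 'tcp_rot': array([-0.43647328, -3.11070247,  0.00345801]), 'wrist_force': array([-0.11943997, -0.03420558,  0.432213  ]), 'torque': array([ 0.01042371, -0.01312606,  0.01245605]), 'grip_force': 0.0, 'width': 1.0019973689190471}
top {'camera_matrix': array([[476.38884797,   0.        , 318.07483799],
       [  0.        , 476.38884797, 241.85361851],
       [  0.        ,   0.        ,   1.        ]]), 'rvec': array([ 2.22258784, -2.19116698,  0.09004183]), 'tvec': array([-0.03603402,  0.58280893,  1.11827183])}
side {'camera_matrix': array([[500.03945422,   0.        , 308.75383429],
       [  0.        , 500.03945422, 247.87158121],
       [  0.        ,   0.        ,   1.        ]]), 'rvec': array([ 0.63834883, -2.63150844,  1.18316706]), 'tvec': array([0.5397211 , 0.24091231, 0.88307568])}
```

View pics/top0.png

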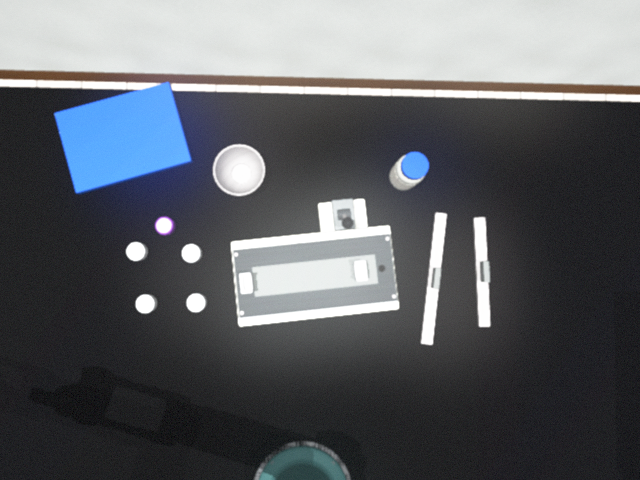

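View pics/side0.png

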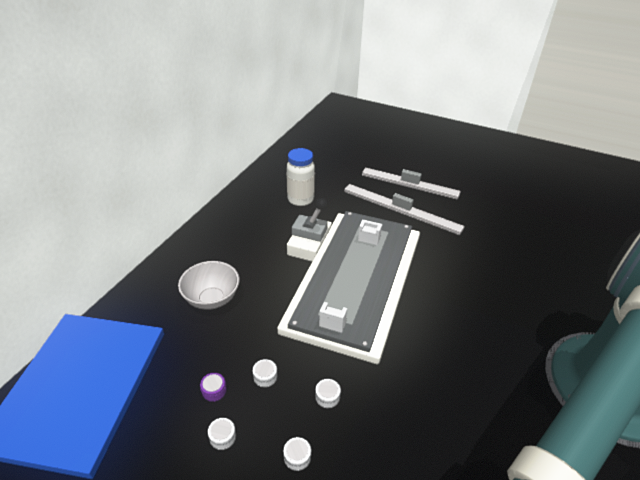

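Top view: candidate tins are white discs at (136,251), (191,253), (146,303) and (196,303). The purple look-alike is at (164,225). The bars are the long one at (433,280) and the short one at (482,272). Posts are at (246,283) and (361,270), with an empty socket at (381,268), so the short bar looks right. The lever is at (347,220). A close crop will check this.

```bash
cat > h.py <<'E'
from workcell import *
import cv2, numpy as np
from scipy.spatial.transform import Rotation as R
C={n:calibration(n) for n in("top","side")}
def ray(n,uv):
    c=C[n];r=cv2.Rodrigues(c["rvec"])[0]
    p=cv2.undistortPoints(np.array([[uv]],float),c["camera_matrix"],None)[0,0]
    return -r.T@c["tvec"].ravel(), r.T@np.array([*p,1])
def plane(n,uv,z):
    o,d=ray(n,uv);return o+d*(z-o[2])/d[2]
def tri(a,b):
    P=[C[n]["camera_matrix"]@np.c_[cv2.Rodrigues(C[n]["rvec"])[0],C[n]["tvec"].ravel()] for n in("top","side")]
    x=cv2.triangulatePoints(*P,np.array(a,float).reshape(2,1),np.array(b,float).reshape(2,1)).ravel();return x[:3]/x[3]
def proj(n,p): return cv2.projectPoints(np.array(p,float).reshape(-1,3),C[n]["rvec"],C[n]["tvec"],C[n]["camera_matrix"],None)[0].reshape(-1,2)
def blobs(im,lo=110,amin=60,amax=3000,box=None):
    """bright blobs: (u,v,area,minAreaRect)"""
    m=(im.max(2)>lo).astype(np.uint8)
    if box: k=np.zeros_like(m);x0,y0,x1,y1=box;k[y0:y1,x0:x1]=1;m*=k
    o=[]
    for c in cv2.findContours(m,cv2.RETR_EXTERNAL,cv2.CHAIN_APPROX_NONE)[0]:
        M=cv2.moments(c)
        if amin<M["m00"]<amax:
            x,y=int(M["m10"]/M["m00"]),int(M["m01"]/M["m00"]);p=im[y-2:y+3,x-2:x+3].reshape(-1,3).mean(0).astype(int)
            o.append((M["m10"]/M["m00"],M["m01"]/M["m00"],M["m00"],cv2.minAreaRect(c),p))
    return o
def tins():
    t=read_camera("top");s=read_camera("side")
    bt=blobs(t,100,100,900);bs=blobs(s,90,200,1500);o=[]
    for a in bt:
        g=plane("top",a[:2],.012);e=proj("side",g)[0]
        k=[b for b in bs if np.hypot(*(np.array(b[:2])-e))<14]
        print("top",np.round(a[:2],1),a[2],"g",g.round(4),"side",[(np.round(b[:2],1),b[2]) for b in k],"tri",[tri(a[:2],b[:2]).round(4) for b in k])
    return t,s
E
python3 - <<'E'
from h import *
np.set_printoptions(suppress=True)
t,s=tins()
for b in blobs(t,100,600,3000,(415,205,500,350)):
    print("bar",np.round(b[:2],1),b[3]); q=cv2.boxPoints(b[3]);print(np.array([plane("top",x,.01) for x in q]).round(4))
a=cv2.resize(t[190:350,100:400],None,fx=2.6,fy=2.6,interpolation=cv2.INTER_CUBIC)
cv2.imwrite("pics/c1.png",cv2.cvtColor(a,cv2.COLOR_RGB2BGR))
a=cv2.resize(s[155:365,270:470],None,fx=2.8,fy=2.8,interpolation=cv2.INTER_CUBIC)
cv2.imwrite("pics/c2.png",cv2.cvtColor(a,cv2.COLOR_RGB2BGR))
E
```

```text
top [263.2 474.7] 137.5 g [0.0402 0.0923 0.012 ] side [] tri []
top [323.3 463.3] 593.0 g [ 0.0665 -0.0471  0.012 ] side [] tri []
top [145.3 303.4] 326.5 g [0.4326 0.3765 0.012 ] side [(array([296.7, 453.1]), 725.5)] tri [array([0.4342, 0.3749, 0.0182])]
top [195.8 302.4] 314.5 g [0.4363 0.2585 0.012 ] side [(array([327.4, 392.6]), 583.0)] tri [array([0.4379, 0.2577, 0.0175])]
top [191.  252.9] 312.5 g [0.5527 0.2731 0.012 ] side [(array([264.4, 372.4]), 538.0)] tri [array([0.5534, 0.2722, 0.0175])]
top [136. 251.] 326.5 g [0.5553 0.4022 0.012 ] side [(array([221.2, 433. ]), 683.5)] tri [array([0.556 , 0.4007, 0.0177])]
top [164.  225.3] 297.0 g [0.6174 0.3385 0.012 ] side [(array([212.5, 386.2]), 541.5)] tri [array([0.6177, 0.3371, 0.0181])]
bar [481.8 271.8] ((482.41766357421875, 271.5499572753906), (111.29691314697266, 15.014787673950195), 87.35746002197266)
[[ 0.6512 -0.4011  0.01  ]
 [ 0.6535 -0.4378  0.01  ]
 [ 0.3861 -0.4486  0.01  ]
 [ 0.3841 -0.4123  0.01  ]]
bar [433.5 278.3] ((433.6889953613281, 278.29876708984375), (14.024806022644043, 134.0638885498047), 6.34019136428833)
[[ 0.3433 -0.2723  0.01  ]
 [ 0.6628 -0.3078  0.01  ]
 [ 0.6596 -0.3417  0.01  ]
 [ 0.34   -0.3057  0.01  ]]
```

View pics/c1.png

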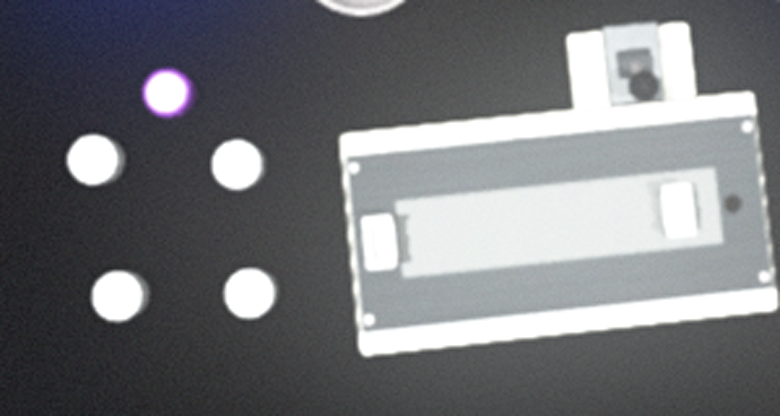

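View pics/c2.png

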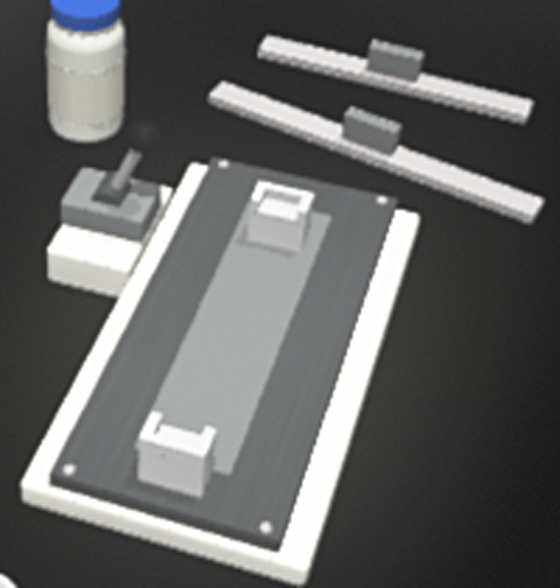

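Crops: the four white tins and the single purple one are clear. Post A is at the left end of the strip. Post B is in the inner socket, with the empty socket visible outside it, so the short bar (right-hand one) suits. Next I measure the shaker frame, ledges, lever and rib.

```bash
cat > m.py <<'E'
from h import *
np.set_printoptions(suppress=True,precision=4)
t=read_camera("top");s=read_camera("side")
def spot(im,uv,r=3):
    x,y=np.round(uv).astype(int);w=im[y-r:y+r+1,x-r:x+r+1].max(2).astype(float);w=np.clip(w-np.median(w),0,None)
    Y,X=np.mgrid[-r:r+1,-r:r+1];return x+(w*X).sum()/w.sum(),y+(w*Y).sum()/w.sum()
T=[(354,168),(747,127),(369,320),(764,276)];S=[(68,469),(223,164),(265,527),(382,200)]
P=[]
for a,b in zip(T,S):
    a=spot(t,np.array(a)/2.6+(100,190));b=spot(s,np.array(b)/2.8+(270,155));p=tri(a,b);P.append(p);print("screw",p,plane("top",a,.035))
P=np.array(P);c=P.mean(0);d=(P[0]-P[1]+P[2]-P[3])[:2];yaw=np.arctan2(d[1],d[0])-np.pi/2
print("centre",c,"yaw deg",np.degrees(yaw), np.linalg.norm(P[0]-P[1]),np.linalg.norm(P[0]-P[2]))
rot=np.array([[np.cos(yaw),-np.sin(yaw)],[np.sin(yaw),np.cos(yaw)]])
for n,box in(("A",(235,265,256,302)),("B",(350,255,372,286))):
    for th in(225,240):
        for b in blobs(t,th,60,900,box):
            p=plane("top",b[:2],.075);print(n,th,np.round(b[:2],1),b[3],p,"local",rot.T@(p-c)[:2])
# bar rib in top & side
for n,u,v in(("short",1,1),):pass
for a,b in(((485,271),(411,176)),((434,278),(402,201))):
    print("rib tri rough",tri(a,b))
# lever tip
print("tip",tri((100+643/2.6,190+86/2.6),(270+146/2.8,155+131/2.8)))
a=[cv2.resize(t[200:345,415:500],None,fx=4,fy=4,interpolation=cv2.INTER_CUBIC),cv2.resize(s[160:305,360:470][:,:],None,fx=4,fy=4,interpolation=cv2.INTER_CUBIC)]
cv2.imwrite("pics/c3.png",cv2.cvtColor(np.hstack(a),cv2.COLOR_RGB2BGR))
E
python3 m.py
```

```text
screw [0.5508 0.1658 0.0416] [0.5498 0.1662 0.035 ]
screw [ 0.594  -0.1883  0.0394] [ 0.5933 -0.1895  0.035 ]
screw [0.417  0.1487 0.04  ] [0.4156 0.149  0.035 ]
screw [ 0.4598 -0.2053  0.0386] [ 0.4587 -0.2062  0.035 ]
centre [ 0.5054 -0.0198  0.0399] yaw deg 6.921951955788901 0.3567658018897134 0.13489100133239418
A 225 [245.5 282.8] ((245.52476501464844, 282.7475280761719), (21.09478759765625, 12.636972427368164), 84.2894058227539) [0.4858 0.1351 0.075 ] local [-0.0008  0.1561]
A 240 [245.5 282.7] ((245.61477661132812, 282.7623291015625), (20.461078643798828, 12.131790161132812), 84.80557250976562) [0.486  0.1352 0.075 ] local [-0.0006  0.1562]
B 225 [361.7 270.2] ((360.5, 270.0), (30.0, 21.0), 90.0) [ 0.5174 -0.1254  0.075 ] local [-0.0008 -0.1063]
B 240 [360.5 270.9] ((360.46533203125, 270.7745666503906), (22.048294067382812, 12.392661094665527), 81.25383758544922) [ 0.516  -0.1227  0.075 ] local [-0.0019 -0.1035]
rib tri rough [ 0.5197 -0.4242  0.0284]
rib tri rough [ 0.502  -0.301   0.0329]
tip [ 0.619  -0.0867  0.1306]
```

View pics/c3.png

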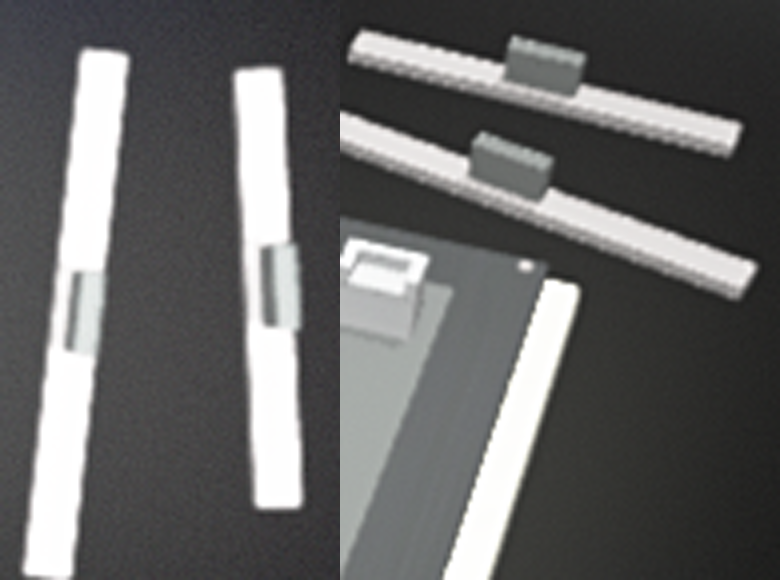

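The crop shows both bars lying flat with their grey ribs upright: long at left, short at right. Ledge spacing is about 254 mm (posts 261 mm over their centres, less the 6 mm of end walls), so the short bar it is. Next I check for a hidden fifth tin and work out the first reach.

```bash
cat > go.py <<'E'
import sys
from h import *
s=read_state();p=s["tool_pos"];r=R.from_rotvec(s["tcp_rot"]).as_matrix()
a=list(map(float,sys.argv[1:]))
cur=np.degrees(np.arctan2(r[1,1],r[0,1]));d=(cur-a[3]+180)%360-180
tgt=np.radians(a[3]);ty=np.array([np.cos(tgt),np.sin(tgt),0]);tz=np.array([0,0,-1.]);tx=np.cross(ty,tz)
e=np.array(a[:3])-p
print("t",round(s["time"],2),"pos",p.round(4),"yang",cur.round(1),"tilt",np.degrees(np.arccos(-r[2,2])).round(2),"F",s["wrist_force"].round(1),"w",round(s["width"]*85,1),"q",s["q"].round(2))
print("turn z",d.round(1),"shift(after turn) cm",(100*np.array([e@tx,e@ty,e@tz])).round(2))
E
python3 go.py 0.5534 0.2722 0.12 6.8
python3 - <<'E'
from h import *
t=read_camera("top")
m=t[360:470,0:260].astype(int);print(m.max(), np.percentile(m,[5,50,95,99.9]))
E
```

```text
t 0.3 pos [0.1857 0.6487 0.2388] yang 74.0 tilt 0.04 F [ 0.4  0.9 -0.9] w 85.0 q [ 1.26  0.26  1.6  -0.    1.27 -0.04]
turn z 67.2 shift(after turn) cm [-41.74  32.05  11.88]
158 [19. 31. 44. 61.]
```

move_arm --series '[6, 0, 0, 0, 0, 0, 9.6, 6, 0, 0, 0, 0, 0, 9.6, 6, 0, 0, 0, 0, 0, 9.6, 6, 0, 0, 0, 0, 0, 9.6, 6, 0, 0, 0, 0, 0, 9.6]' --grip_force 40

```text
time: 0.98
tool_pos: [0.1858, 0.6489, 0.2393]
tcp_rot: [-1.672, -2.66, 0.0]
wrist_force: [-0.0, 0.6, 1.3]
width: 0.695
grip_force: 0.0
```

move_arm --series '[6, 0, 0, 0, 0, 0, 9.6, 6, 0, 0, 0, 0, 0, 9.6, 6, -4.2, 3.2, 1.2, 0, 0, 0, 6, -4.2, 3.2, 1.2, 0, 0, 0, 6, -4.2, 3.2, 1.2, 0, 0, 0]'

```text
time: 1.6
tool_pos: [0.2969, 0.5343, 0.2031]
tcp_rot: [2.084, 2.351, 0.001]
wrist_force: [-0.2, -0.1, -0.2]
width: 0.705
grip_force: 0.0
```

move_arm --series '[6, -4.2, 3.2, 1.2, 0, 0, 0, 6, -4.2, 3.2, 1.2, 0, 0, 0, 6, -4.2, 3.2, 1.2, 0, 0, 0, 6, -4.2, 3.2, 1.2, 0, 0, 0, 6, -4.2, 3.2, 1.2, 0, 0, 0]'

```text
time: 2.22
tool_pos: [0.481, 0.3445, 0.1432]
tcp_rot: [2.085, 2.35, 0.001]
wrist_force: [0.6, 0.3, 0.6]
width: 0.7
grip_force: 0.0
```

```bash
python3 go.py 0.5534 0.2722 0.12 6.8; python3 -c "
from h import *
tins()"
```

```text
t 2.23 pos [0.481  0.3445 0.1432] yang 6.8 tilt 0.05 F [0.6 0.3 0.6] w 59.5 q [0.58 0.19 1.88 0.   1.07 0.46]
turn z 0.0 shift(after turn) cm [-8.04  6.33  2.32]
top [146.9 303.2] 260.5 g [0.4331 0.3728 0.012 ] side [(array([296.7, 453.2]), 730.5)] tri [array([0.4347, 0.3729, 0.0137])]
top [195.8 302.4] 306.5 g [0.4362 0.2585 0.012 ] side [(array([327.5, 392.7]), 585.0)] tri [array([0.4377, 0.2577, 0.0174])]
top [119.2 289.6] 147.0 g [0.464  0.4383 0.012 ] side [] tri []
top [191.  252.8] 305.0 g [0.5531 0.273  0.012 ] side [(array([264.9, 372.9]), 492.0)] tri [array([0.5532, 0.2721, 0.0162])]
top [136.8 250.1] 277.5 g [0.5575 0.4004 0.012 ] side [(array([221.3, 433.1]), 695.5)] tri [array([0.5577, 0.3997, 0.0146])]
top [164.  225.3] 295.5 g [0.6175 0.3385 0.012 ] side [(array([212.7, 386.3]), 564.0)] tri [array([0.6176, 0.3371, 0.0178])]
```

move_arm --series '[6, -4, 3.15, 1.2, 0, 0, 0, 6, -4.05, 3.2, 1.1, 0, 0, 0, 6, 0, 0, 3.5, 0, 0, 0, 6, 0, 0, 4, 0, 0, 0, 6, 0, 0, 2.5, 0, 0, 0]'

```text
time: 2.95
tool_pos: [0.5513, 0.2733, 0.0183]
tcp_rot: [-2.085, -2.349, 0.003]
wrist_force: [-0.4, -0.0, 0.1]
width: 0.698
grip_force: 0.0
```

move_arm --series '[6, 0, 0, 1, 0, 0, 0, 3.8, 0, 0, 0, 0, 0, 0, 3.8, 0, 0, 0, 0, 0, 0, 3.8, 0, 0, 0, 0, 0, 0, 3.8, 0, 0, 0, 0, 0, 0]'

```text
time: 3.58
tool_pos: [0.5529, 0.2736, 0.0111]
tcp_rot: [2.085, 2.349, 0.002]
wrist_force: [-0.3, -0.2, -1.1]
width: 0.477
grip_force: 40.5
```

```bash
python3 go.py 0.5107 -0.0746 0.12 6.8
```

```text
t 3.58 pos [0.5529 0.2736 0.0111] yang 6.8 tilt 0.07 F [-0.3 -0.2 -1.1] w 40.5 q [0.42 0.38 1.91 0.   0.85 0.3 ]
turn z 0.0 shift(after turn) cm [-34.08  -8.32 -10.89]
```

move_arm --series '[3.8, 0, 0, -5, 0, 0, 0, 3.8, 0, 0, -6, 0, 0, 0, 3.8, -5.6, -1.4, 0, 0, 0, 0, 3.8, -5.6, -1.4, 0, 0, 0, 0, 3.8, -5.6, -1.4, 0, 0, 0, 0]'

```text
time: 4.2
tool_pos: [0.5306, 0.1002, 0.121]
tcp_rot: [2.083, 2.35, 0.002]
wrist_force: [1.2, -0.6, -1.5]
width: 0.479
grip_force: 41.2
```

move_arm --series '[3.8, -5.6, -1.4, 0, 0, 0, 0, 3.8, -5.6, -1.4, 0, 0, 0, 0, 3.8, -5.8, -1.3, 0, 0, 0, 0, 3.8, 0, 0, 0, 0, 0, 0, 3.8, 0, 0, 0, 0, 0, 0]'

```text
time: 4.82
tool_pos: [0.5102, -0.0721, 0.1205]
tcp_rot: [-2.087, -2.348, -0.001]
wrist_force: [-0.1, 1.3, -1.0]
width: 0.48
grip_force: 41.1
```

```bash
python3 go.py 0.5107 -0.0746 0.048 6.8
```

```text
t 4.83 pos [ 0.5102 -0.0721  0.1205] yang 6.7 tilt 0.04 F [-0.1  1.3 -1. ] w 40.8 q [-0.19  0.07  2.06  0.    1.01 -0.31]
turn z -0.1 shift(after turn) cm [-0.25  0.02  7.25]
```

move_arm --series '[3.8, -0.25, 0, 4, 0, 0, 0, 3.8, 0, 0, 2.5, 0, 0, 0, 3.8, 0, 0, 0.7, 0, 0, 0, 3.8, 0, 0, 0.1, 0, 0, 0, 3.8, 0, 0, 0, 0, 0, 0]'

```text
time: 5.45
tool_pos: [0.5118, -0.0742, 0.0485]
tcp_rot: [2.083, 2.349, 0.002]
wrist_force: [-0.5, -0.5, 0.1]
width: 0.474
grip_force: 41.1
```

```bash
python3 go.py 0.5107 -0.0746 0.046 6.8
```

```text
t 5.45 pos [ 0.5118 -0.0742  0.0485] yang 6.9 tilt 0.12 F [-0.5 -0.5  0.1] w 40.3 q [-0.19  0.17  2.11  0.    0.86 -0.31]
turn z 0.1 shift(after turn) cm [-0.02 -0.11  0.25]
```

move_arm --series '[3.8, 0, -0.05, 0.15, 0, 0, 0, 3.8, 0, 0, 0.1, 0, 0, 0]'

```text
time: 5.7
tool_pos: [0.5106, -0.0748, 0.0455]
tcp_rot: [2.085, 2.349, 0.001]
wrist_force: [-1.5, 1.4, 9.3]
width: 0.474
grip_force: 42.2
```

move_arm --series '[6, 0, 0, 0, 0, 0, 0, 6, 0, 0, 0, 0, 0, 0, 6, 0, 0, -3, 0, 0, 0, 6, 0, 0, -5, 0, 0, 0, 6, 0, 0, 0, 0, 0, 0]'

```text
time: 6.32
tool_pos: [0.514, -0.0755, 0.1296]
tcp_rot: [2.08, 2.343, 0.008]
wrist_force: [0.4, -1.3, -0.2]
width: 0.706
grip_force: 0.0
```

```bash
python3 go.py 0.4379 0.2577 0.12 6.8; python3 -c "
from h import *
tins()"
```

```text
t 6.33 pos [ 0.514  -0.0755  0.1296] yang 6.8 tilt 0.56 F [ 0.4 -1.3 -0.2] w 60.0 q [-0.19  0.06  2.05 -0.    1.02 -0.31]
turn z 0.0 shift(after turn) cm [33.98 -3.61  0.96]
top [282.6 458.9] 114.0 g [0.0762 0.0479 0.012 ] side [] tri []
top [145.2 303.4] 325.0 g [0.4326 0.3766 0.012 ] side [(array([296.7, 453.2]), 727.5)] tri [array([0.4341, 0.375 , 0.0183])]
top [195.8 302.4] 311.5 g [0.4363 0.2587 0.012 ] side [(array([327.4, 392.6]), 585.0)] tri [array([0.4378, 0.2578, 0.0178])]
top [136. 251.] 328.5 g [0.5553 0.4023 0.012 ] side [(array([221.2, 433. ]), 687.5)] tri [array([0.556 , 0.4007, 0.0178])]
top [164.  225.2] 293.5 g [0.6175 0.3386 0.012 ] side [(array([212.6, 386.3]), 545.5)] tri [array([0.6177, 0.3372, 0.018 ])]
```

move_arm --series '[6, 5.6, -0.6, 0, 0, 0, 0, 6, 5.6, -0.6, 0, 0, 0, 0, 6, 5.6, -0.6, 0, 0, 0, 0, 6, 5.6, -0.6, 0, 0, 0, 0, 6, 5.6, -0.6, 0, 0, 0, 0]'

```text
time: 7.05
tool_pos: [0.4451, 0.2009, 0.123]
tcp_rot: [-2.085, -2.349, 0.004]
wrist_force: [1.0, -0.1, -0.2]
width: 0.703
grip_force: 0.0
```

move_arm --series '[6, 5.6, -0.6, 1, 0, 0, 0, 6, 0.4, 0, 2, 0, 0, 0, 6, 0, 0, 3, 0, 0, 0, 6, 0, 0, 0, 0, 0, 0]'

```text
time: 7.55
tool_pos: [0.4301, 0.257, 0.0608]
tcp_rot: [-2.082, -2.348, 0.013]
wrist_force: [0.4, 0.1, -0.4]
width: 0.709
grip_force: 0.0
```

```bash
python3 go.py 0.4379 0.2577 0.011 6.8
```

```text
t 7.55 pos [0.4301 0.257  0.0608] yang 6.9 tilt 0.52 F [ 0.4  0.1 -0.4] w 60.2 q [ 0.49  0.13  2.13 -0.    0.9   0.37]
turn z 0.1 shift(after turn) cm [-0.02  0.78  4.98]
```

move_arm --series '[6, 0, 0.6, 2.5, 0, 0, 0, 6, 0, 0, 1.5, 0, 0, 0, 6, 0, 0, 0.6, 0, 0, 0, 6, 0, 0, 0.3, 0, 0, 0, 6, 0, 0, 0, 0, 0, 0]'

```text
time: 8.18
tool_pos: [0.4401, 0.2594, 0.0162]
tcp_rot: [2.085, 2.349, 0.001]
wrist_force: [-0.2, 0.1, 0.0]
width: 0.699
grip_force: 0.0
```

move_arm --series '[3.8, 0, 0, 0, 0, 0, 0, 3.8, 0, 0, 0, 0, 0, 0, 3.8, 0, 0, 0, 0, 0, 0, 3.8, 0, 0, 0, 0, 0, 0]'

```text
time: 8.68
tool_pos: [0.4407, 0.2598, 0.0168]
tcp_rot: [2.085, 2.349, 0.003]
wrist_force: [-0.7, -0.6, 5.4]
width: 0.473
grip_force: 40.9
```

```bash
python3 go.py 0.5043 -0.021 0.12 6.8
```

```text
t 8.68 pos [0.4407 0.2598 0.0168] yang 6.8 tilt 0.1 F [-0.7 -0.6  5.4] w 40.2 q [ 0.48  0.21  2.14 -0.    0.8   0.36]
turn z 0.0 shift(after turn) cm [-28.64   2.99 -10.32]
```

move_arm --series '[3.8, 0, 0, -5, 0, 0, 0, 3.8, 0, 0, -5.3, 0, 0, 0, 3.8, -4.8, 0.5, 0, 0, 0, 0, 3.8, -4.8, 0.5, 0, 0, 0, 0, 3.8, -4.8, 0.5, 0, 0, 0, 0]'

```text
time: 9.3
tool_pos: [0.4716, 0.117, 0.1187]
tcp_rot: [-2.084, -2.351, 0.0]
wrist_force: [0.7, 0.1, -0.9]
width: 0.473
grip_force: 41.0
```

move_arm --series '[3.8, -4.8, 0.5, 0, 0, 0, 0, 3.8, -4.8, 0.5, 0, 0, 0, 0, 3.8, -4.6, 0.5, 0, 0, 0, 0, 3.8, 0, 0, 3, 0, 0, 0, 3.8, 0, 0, 0, 0, 0, 0]'

```text
time: 9.93
tool_pos: [0.5007, -0.0214, 0.0861]
tcp_rot: [-2.083, -2.344, 0.006]
wrist_force: [-1.0, 0.0, -1.3]
width: 0.471
grip_force: 41.8
```

```bash
python3 go.py 0.5043 -0.021 0.052 6.8
```

```text
t 9.93 pos [ 0.5007 -0.0214  0.0861] yang 6.7 tilt 0.38 F [-1.   0.  -1.3] w 40.1 q [-0.09  0.09  2.11  0.    0.95 -0.21]
turn z -0.1 shift(after turn) cm [-0.01  0.37  3.41]
```

move_arm --series '[3.8, 0, 0.1, 2, 0, 0, 0, 3.8, 0, 0, 1, 0, 0, 0, 3.8, 0, 0, 0.3, 0, 0, 0, 3.8, 0, 0, 0, 0, 0, 0, 3.8, 0, 0, 0, 0, 0, 0]'

```text
time: 10.55
tool_pos: [0.5052, -0.0208, 0.0565]
tcp_rot: [2.084, 2.349, 0.001]
wrist_force: [-0.3, 0.1, -0.5]
width: 0.469
grip_force: 41.9
```

```bash
python3 go.py 0.5043 -0.021 0.052 6.8
```

```text
t 10.55 pos [ 0.5052 -0.0208  0.0565] yang 6.8 tilt 0.07 F [-0.3  0.1 -0.5] w 39.8 q [-0.09  0.14  2.13  0.    0.88 -0.21]
turn z 0.0 shift(after turn) cm [-0.01 -0.09  0.45]
```

move_arm --series '[3.8, 0, -0.1, 0.3, 0, 0, 0, 3.8, 0, 0, 0.2, 0, 0, 0, 3.8, 0, 0, 0, 0, 0, 0]'

```text
time: 10.92
tool_pos: [0.5038, -0.0211, 0.0518]
tcp_rot: [-2.085, -2.35, 0.0]
wrist_force: [-3.3, 0.4, 7.2]
width: 0.467
grip_force: 42.8
```

move_arm --series '[6, 0, 0, 0, 0, 0, 0, 6, 0, 0, 0, 0, 0, 0, 6, 0, 0, -3, 0, 0, 0, 6, 0, 0, -4, 0, 0, 0, 6, 0, 0, 0, 0, 0, 0]'

```text
time: 11.55
tool_pos: [0.5067, -0.0213, 0.1243]
tcp_rot: [2.081, 2.345, 0.007]
wrist_force: [0.7, -0.3, -0.1]
width: 0.7
grip_force: 0.0
```

move_arm --series '[6, 0, 0, 0, 0, 0, 0]'

```text
time: 11.68
tool_pos: [0.5033, -0.021, 0.1203]
tcp_rot: [-2.085, -2.35, 0.0]
wrist_force: [-1.0, 0.0, -0.8]
width: 0.705
grip_force: 0.0
```

```bash
python3 go.py 0.4342 0.3749 0.12 6.8; python3 -c "
from h import *
tins()"
```

```text
t 11.68 pos [ 0.5033 -0.021   0.1203] yang 6.8 tilt 0.02 F [-1.   0.  -0.8] w 59.9 q [-0.09  0.05  2.08  0.    1.01 -0.21]
turn z 0.0 shift(after turn) cm [ 4.013e+01 -2.170e+00  3.000e-02]
top [145.3 303.4] 329.5 g [0.4326 0.3764 0.012 ] side [(array([296.7, 453.2]), 727.5)] tri [array([0.4342, 0.3749, 0.0181])]
top [136. 251.] 329.5 g [0.5553 0.4022 0.012 ] side [(array([221.2, 433. ]), 688.5)] tri [array([0.556 , 0.4006, 0.0177])]
top [164.  225.2] 297.0 g [0.6176 0.3385 0.012 ] side [(array([212.6, 386.4]), 548.5)] tri [array([0.6177, 0.3371, 0.0177])]
```

move_arm --series '[6, 5, -0.3, 0, 0, 0, 0, 6, 5, -0.3, 0, 0, 0, 0, 6, 5, -0.3, 0, 0, 0, 0, 6, 5, -0.3, 0, 0, 0, 0, 6, 5, -0.3, 0, 0, 0, 0]'

```text
time: 12.4
tool_pos: [0.4576, 0.2265, 0.1193]
tcp_rot: [-2.085, -2.349, 0.004]
wrist_force: [0.9, 1.2, 0.2]
width: 0.702
grip_force: 0.0
```

move_arm --series '[6, 5, -0.3, 0, 0, 0, 0, 6, 5, -0.2, 0, 0, 0, 0, 6, 5.1, -0.2, 0, 0, 0, 0, 6, 0, 0, 4, 0, 0, 0, 6, 0, 0, 4, 0, 0, 0]'

```text
time: 13.02
tool_pos: [0.4333, 0.3752, 0.0389]
tcp_rot: [-2.083, -2.352, 0.001]
wrist_force: [-0.3, -0.6, -0.5]
width: 0.701
grip_force: 0.0
```

move_arm --series '[6, 0, 0, 1, 0, 0, 0, 6, 0, 0, 0, 0, 0, 0, 6, 0, 0, 0, 0, 0, 0]'

```text
time: 13.4
tool_pos: [0.4353, 0.3752, 0.0323]
tcp_rot: [2.085, 2.349, 0.004]
wrist_force: [-0.3, -0.0, -0.4]
width: 0.702
grip_force: 0.0
```

```bash
python3 go.py 0.4342 0.3749 0.011 6.8
```

```text
t 13.4 pos [0.4353 0.3752 0.0323] yang 6.8 tilt 0.15 F [-0.3 -0.  -0.4] w 59.7 q [0.67 0.29 1.99 0.   0.86 0.55]
turn z 0.0 shift(after turn) cm [-0.01 -0.12  2.13]
```

move_arm --series '[6, 0, -0.1, 1.5, 0, 0, 0, 6, 0, 0, 0.6, 0, 0, 0, 6, 0, 0, 0, 0, 0, 0]'

```text
time: 13.78
tool_pos: [0.4325, 0.3739, 0.009]
tcp_rot: [-2.085, -2.349, 0.002]
wrist_force: [-0.3, 0.4, 0.1]
width: 0.702
grip_force: 0.0
```

move_arm --series '[3.8, 0, 0, 0, 0, 0, 0, 3.8, 0, 0, 0, 0, 0, 0, 3.8, 0, 0, 0, 0, 0, 0, 3.8, 0, 0, 0, 0, 0, 0]'

```text
time: 14.28
tool_pos: [0.4336, 0.3747, 0.0102]
tcp_rot: [2.085, 2.35, 0.002]
wrist_force: [1.5, 0.7, 1.7]
width: 0.474
grip_force: 40.7
```

```bash
python3 go.py 0.4979 0.0326 0.12 6.8
```

```text
t 14.28 pos [0.4336 0.3747 0.0102] yang 6.8 tilt 0.06 F [1.5 0.7 1.7] w 40.3 q [ 0.67  0.32  2.01 -0.    0.82  0.55]
turn z 0.0 shift(after turn) cm [-34.73   2.34 -10.98]
```

move_arm --series '[3.8, 0, 0, -5, 0, 0, 0, 3.8, 0, 0, -6, 0, 0, 0, 3.8, -5, 0.3, 0, 0, 0, 0, 3.8, -5, 0.3, 0, 0, 0, 0, 3.8, -5, 0.3, 0, 0, 0, 0]'

```text
time: 14.9
tool_pos: [0.4595, 0.2251, 0.1196]
tcp_rot: [-2.084, -2.351, 0.001]
wrist_force: [-0.0, -0.4, -1.2]
width: 0.473
grip_force: 41.1
```

move_arm --series '[3.8, -5, 0.4, 0, 0, 0, 0, 3.8, -5, 0.4, 0, 0, 0, 0, 3.8, -5, 0.3, 0, 0, 0, 0, 3.8, -4.7, 0.3, 0, 0, 0, 0, 3.8, 0, 0, 0, 0, 0, 0]'

```text
time: 15.52
tool_pos: [0.4972, 0.0299, 0.1195]
tcp_rot: [-2.091, -2.345, 0.001]
wrist_force: [0.4, 0.7, -1.1]
width: 0.48
grip_force: 41.1
```

move_arm --series '[3.8, 0, 0, 4, 0, 0, 0, 3.8, 0, 0, 2.5, 0, 0, 0, 3.8, 0, 0, 0, 0, 0, 0, 3.8, 0, 0, 0, 0, 0, 0]'

```text
time: 16.02
tool_pos: [0.4968, 0.0335, 0.0546]
tcp_rot: [-2.084, -2.35, 0.0]
wrist_force: [0.3, 1.3, -0.1]
width: 0.477
grip_force: 50.9
```

```bash
python3 go.py 0.4979 0.0326 0.045 6.8
```

```text
t 16.02 pos [0.4968 0.0335 0.0546] yang 6.9 tilt 0.05 F [ 0.3  1.3 -0.1] w 40.6 q [ 0.02  0.13  2.14  0.    0.87 -0.1 ]
turn z 0.1 shift(after turn) cm [-0.11  0.1   0.96]
```

move_arm --series '[3.8, -0.1, 0.1, 0.6, 0, 0, 0, 3.8, 0, 0, 0.2, 0, 0, 0, 3.8, 0, 0, 0.2, 0, 0, 0, 3.8, 0, 0, 0, 0, 0, 0]'

```text
time: 16.52
tool_pos: [0.4985, 0.0331, 0.0468]
tcp_rot: [-2.085, -2.348, -0.002]
wrist_force: [-4.2, 5.9, 12.7]
width: 0.475
grip_force: 55.6
```

```bash
python3 go.py 0.4979 0.0326 0.045 6.8;python3 -c "
from h import *
s=read_camera('side');t=read_camera('top')
a=[cv2.resize(s[210:370,270:430],None,fx=3,fy=3),cv2.resize(t[210:330,225:400],None,fx=1.8,fy=4)]
a[1]=cv2.resize(t[220:340,235:315],None,fx=4,fy=4)
cv2.imwrite('pics/p1.png',cv2.cvtColor(np.hstack(a),cv2.COLOR_RGB2BGR))"
```

```text
t 16.52 pos [0.4985 0.0331 0.0468] yang 6.8 tilt 0.11 F [-4.2  5.9 12.7] w 40.4 q [ 0.02  0.14  2.14  0.    0.86 -0.1 ]
turn z -0.0 shift(after turn) cm [-0.04 -0.07  0.18]
```

View pics/p1.png

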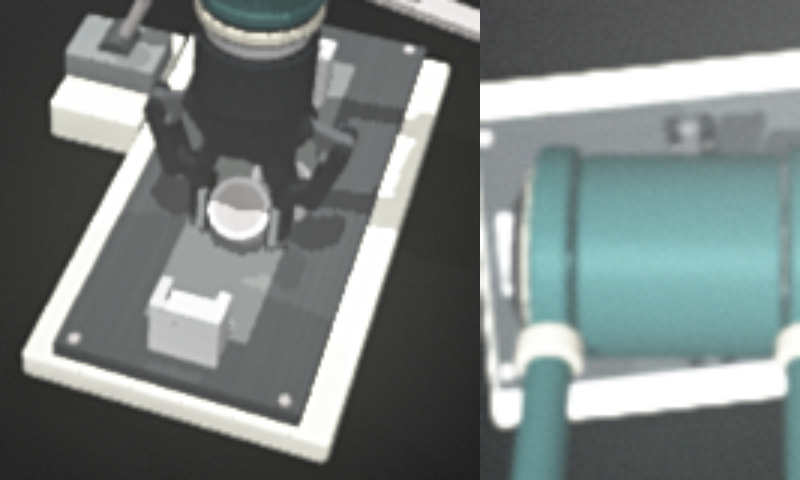

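The side view shows the third tin in the fingers at about (238,205) in the crop, tilted after the grip slackened. Released just above the deck it should fall flat, then I'll check.

move_arm --series '[4.8, 0, 0, 0, 0, 0, 0, 6, 0, 0, 0, 0, 0, 0, 6, 0, 0, 0, 0, 0, 0, 6, 0, 0, -3, 0, 0, 0, 6, 0, 0, -4, 0, 0, 0]'

```text
time: 17.25
tool_pos: [0.4967, 0.0315, 0.1139]
tcp_rot: [-2.083, -2.347, 0.005]
wrist_force: [0.9, 0.4, -0.2]
width: 0.705
grip_force: 0.0
```

move_arm --series '[6, 5, -0.3, 0, 0, 0, 0, 6, 5, -0.3, 0, 0, 0, 0, 6, 5, -0.3, 0, 0, 0, 0, 6, 5, -0.3, 0, 0, 0, 0, 6, 0, 0, 0, 0, 0, 0]'

```text
time: 17.88
tool_pos: [0.4619, 0.2315, 0.1146]
tcp_rot: [-2.08, -2.354, -0.0]
wrist_force: [0.9, 0.4, -1.2]
width: 0.702
grip_force: 0.0
```

```bash
python3 go.py 0.556 0.4007 0.12 6.8;python3 -c "
from h import *
t,s=tins()
a=[cv2.resize(s[210:370,270:430],None,fx=2.5,fy=2.5),cv2.resize(t[220:340,235:395],None,fx=2.5,fy=3.3333)]
cv2.imwrite('pics/p2.png',cv2.cvtColor(np.hstack(a),cv2.COLOR_RGB2BGR))"
```

```text
t 17.88 pos [0.4619 0.2315 0.1146] yang 7.1 tilt 0.03 F [ 0.9  0.4 -1.2] w 59.7 q [0.42 0.08 2.06 0.   1.   0.29]
turn z 0.3 shift(after turn) cm [15.69 11.34 -0.54]
top [136. 251.] 324.0 g [0.5553 0.4023 0.012 ] side [(array([221.2, 433. ]), 687.0)] tri [array([0.5561, 0.4007, 0.0178])]
top [164.  225.3] 294.5 g [0.6175 0.3386 0.012 ] side [(array([212.6, 386.3]), 549.5)] tri [array([0.6177, 0.3372, 0.0179])]
```

View pics/p2.png

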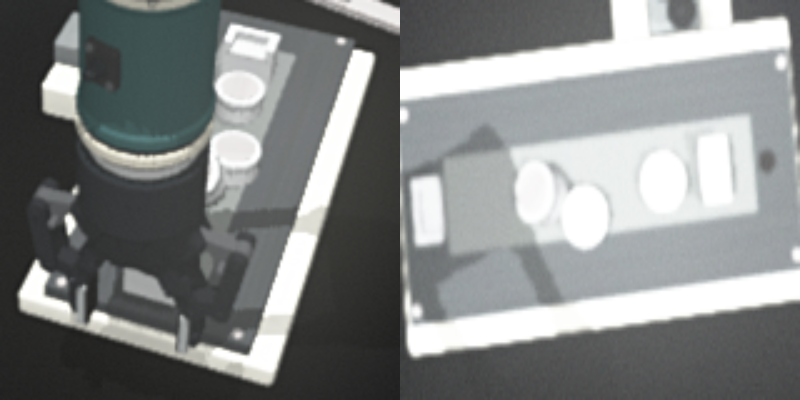

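Three tins stand flat on the deck, at (540,192), (585,217) and (663,180) in the right-hand crop. The middle one has been pushed off line and touches its neighbour. I'll fetch the fourth tin first, then mend that.

move_arm --series '[6, 4, 2.8, 0, 0, 0, 0, 6, 4, 2.8, 0, 0, 0, 0, 6, 4, 2.8, 0, 0, 0, 0, 6, 3.7, 2.9, 0, 0, 0, 0, 6, 0, 0, 3, 0, 0, 0]'

```text
time: 18.6
tool_pos: [0.5614, 0.4008, 0.0878]
tcp_rot: [2.084, 2.347, 0.014]
wrist_force: [-0.4, 0.6, -0.6]
width: 0.698
grip_force: 0.0
```

move_arm --series '[6, 0, 0, 4, 0, 0, 0, 6, 0, 0, 1, 0, 0, 0, 6, 0, 0, 0, 0, 0, 0, 6, 0, 0, 0, 0, 0, 0]'

```text
time: 19.1
tool_pos: [0.5577, 0.3984, 0.0368]
tcp_rot: [2.086, 2.348, 0.005]
wrist_force: [0.6, 0.2, 0.7]
width: 0.701
grip_force: 0.0
```

```bash
python3 go.py 0.556 0.4007 0.011 6.8
```

```text
t 19.1 pos [0.5577 0.3984 0.0368] yang 6.8 tilt 0.17 F [0.6 0.2 0.7] w 59.6 q [ 0.58  0.46  1.74 -0.    0.94  0.47]
turn z -0.0 shift(after turn) cm [ 0.25 -0.14  2.58]
```

move_arm --series '[6, 0.25, -0.1, 1.6, 0, 0, 0, 6, 0, 0, 0.8, 0, 0, 0, 6, 0, 0, 0.1, 0, 0, 0, 6, 0, 0, 0, 0, 0, 0]'

```text
time: 19.6
tool_pos: [0.5547, 0.4005, 0.0095]
tcp_rot: [-2.085, -2.35, 0.001]
wrist_force: [-0.3, -0.7, 1.3]
width: 0.701
grip_force: 0.0
```

move_arm --series '[3.8, 0, 0, 0, 0, 0, 0, 3.8, 0, 0, 0, 0, 0, 0, 3.8, 0, 0, 0, 0, 0, 0, 3.8, 0, 0, 0, 0, 0, 0]'

```text
time: 20.1
tool_pos: [0.5555, 0.401, 0.0106]
tcp_rot: [2.085, 2.349, 0.002]
wrist_force: [0.7, 1.2, 2.9]
width: 0.477
grip_force: 40.9
```

```bash
python3 go.py 0.4915 0.0862 0.12 6.8
```

```text
t 20.1 pos [0.5555 0.401  0.0106] yang 6.8 tilt 0.09 F [0.7 1.2 2.9] w 40.6 q [0.59 0.49 1.75 0.   0.9  0.47]
turn z 0.0 shift(after turn) cm [-30.5  -10.08 -10.94]
```

move_arm --series '[3.8, 0, 0, -5, 0, 0, 0, 3.8, 0, 0, -6, 0, 0, 0, 3.8, -5, -1.7, 0, 0, 0, 0, 3.8, -5, -1.7, 0, 0, 0, 0, 3.8, -5, -1.7, 0, 0, 0, 0]'

```text
time: 20.72
tool_pos: [0.5208, 0.2439, 0.1191]
tcp_rot: [-2.084, -2.35, 0.002]
wrist_force: [0.1, -0.5, -1.2]
width: 0.478
grip_force: 41.1
```

move_arm --series '[3.8, -5, -1.7, 0, 0, 0, 0, 3.8, -5, -1.7, 0, 0, 0, 0, 3.8, -4.8, -1.6, 0, 0, 0, 0, 3.8, 0, 0, 3, 0, 0, 0, 3.8, 0, 0, 0, 0, 0, 0]'

```text
time: 21.35
tool_pos: [0.4868, 0.0916, 0.0872]
tcp_rot: [-2.084, -2.345, 0.008]
wrist_force: [-0.8, 0.5, -1.3]
width: 0.478
grip_force: 41.1
```

move_arm --series '[3.8, 0, 0, 3, 0, 0, 0, 3.8, 0, 0, 0.5, 0, 0, 0, 3.8, 0, 0, 0, 0, 0, 0, 3.8, 0, 0, 0, 0, 0, 0]'

```text
time: 21.85
tool_pos: [0.491, 0.0931, 0.056]
tcp_rot: [2.084, 2.35, 0.002]
wrist_force: [-0.0, -0.2, -1.3]
width: 0.479
grip_force: 41.1
```

```bash
python3 go.py 0.4907 0.0932 0.046 6.8; python3 -c "
from h import *
for u,v in((140,192),(185,217),(263,180)): print(plane('top',(235+u/2.5,220+v/3.3333),.058))"
```

```text
t 21.85 pos [0.491  0.0931 0.056 ] yang 6.9 tilt 0.1 F [-0.  -0.2 -1.3] w 40.7 q [ 0.14  0.13  2.14 -0.    0.87  0.02]
turn z 0.1 shift(after turn) cm [ 0.01 -0.03  1.  ]
[0.49840651 0.0340596  0.058     ]
[ 0.48187199 -0.00723711  0.058     ]
[ 0.50807541 -0.07825289  0.058     ]
```

move_arm --series '[3.8, 0, 0, 0.6, 0, 0, 0, 3.8, 0, 0, 0.3, 0, 0, 0, 3.8, 0, 0, 0.1, 0, 0, 0, 3.8, 0, 0, 0, 0, 0, 0]'

```text
time: 22.35
tool_pos: [0.4901, 0.0927, 0.0455]
tcp_rot: [-2.085, -2.349, 0.0]
wrist_force: [-2.7, -0.1, 5.0]
width: 0.48
grip_force: 41.8
```

move_arm --series '[6, 0, 0, 0, 0, 0, 0, 6, 0, 0, 0, 0, 0, 0, 6, 0, 0, -3, 0, 0, 0, 6, 0, 0, -4, 0, 0, 0, 6, 0, 0, 0, 0, 0, 0]'

```text
time: 22.98
tool_pos: [0.4932, 0.0931, 0.1184]
tcp_rot: [2.082, 2.346, 0.009]
wrist_force: [0.7, 0.8, -0.0]
width: 0.702
grip_force: 0.0
```

move_arm --series '[6, 5, 0, -3, 0, 0, 0, 6, 5, 0, 0, 0, 0, 0, 6, 5, 0, 0, 0, 0, 0, 6, 5, 0, 0, 0, 0, 0, 6, 5, 0, 0, 0, 0, 0]'

```text
time: 23.6
tool_pos: [0.4594, 0.3421, 0.1434]
tcp_rot: [-2.085, -2.35, 0.002]
wrist_force: [0.9, 0.2, 1.3]
width: 0.704
grip_force: 0.0
```

```bash
cat > deck.py <<'E'
from h import *
t=read_camera("top");box=(254,240,354,300)
M=np.array([.5011,.0058]);a=np.radians(6.8);rot=np.array([[np.cos(a),-np.sin(a)],[np.sin(a),np.cos(a)]])
for n in(215,225,235):
  for b in blobs(t,n,100,1000,box):
    p=plane("top",b[:2],.057);print(n,np.round(b[:3],1),p.round(4),"local to mid",(rot.T@(p[:2]-M)).round(4))
E
python3 deck.py;python3 go.py 0.4819 -0.0072 0.12 6.8
```

```text
215 [277.1 242.5 254.5] [0.5782 0.0672 0.057 ] local to mid [0.0839 0.0519]
225 [276.7 242.4 245.5] [0.5783 0.0681 0.057 ] local to mid [0.0841 0.0527]
235 [276.  242.4 232.5] [0.5784 0.0696 0.057 ] local to mid [0.0844 0.0542]
t 23.65 pos [0.4589 0.3477 0.1439] yang 6.9 tilt 0.25 F [0.8 5.2 0.8] w 60.1 q [0.6  0.16 1.92 0.   1.07 0.48]
turn z 0.1 shift(after turn) cm [-35.51  -1.92   2.39]
```

Run:
```python
from h import *
t=read_camera("top");s=read_camera("side")
a=np.hstack([cv2.resize(t[215:335,230:400],None,fx=2.8,fy=4),cv2.resize(s[200:360,270:430],None,fx=2,fy=3)])
cv2.imwrite('pics/p3.png',cv2.cvtColor(a,cv2.COLOR_RGB2BGR)); print(a.shape,read_state()["wrist_force"])
```

```text
(480, 796, 3) [ 0.76747632  0.03678863 -0.23585497]
```

View pics/p3.png

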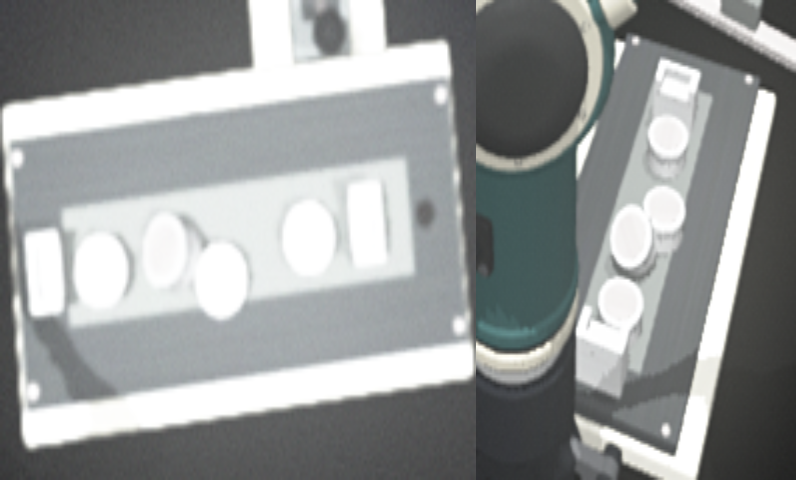

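Top crop: tins at (100,270), (308,237) and (221,280) are flat. The third, at (165,250), is shaded and appears to lean against the displaced one. I'll grip the displaced tin across their contact line, draw it away so that the leaning one drops flat, then set it in place.

move_arm --series '[6, -5, -0.3, 0, 0, 0, 0, 6, -5, -0.3, 0, 0, 0, 0, 6, -5, -0.3, 0, 0, 0, 0, 6, -5, -0.3, 0, 0, 0, 0, 6, -5, -0.3, 0, 0, 0, 0]'

```text
time: 24.38
tool_pos: [0.474, 0.0879, 0.1439]
tcp_rot: [-2.086, -2.348, 0.002]
wrist_force: [0.9, -0.3, -0.4]
width: 0.704
grip_force: 0.0
```

move_arm --series '[6, -5, -0.3, 0, 0, 0, 0, 6, -5, -0.3, 0, 0, 0, 9, 6, 0, 0, 0, 0, 0, 10, 6, 0, 0, 0, 0, 0, 9, 6, 0, 0, 0, 0, 0, 0]'

```text
time: 25.0
tool_pos: [0.4799, -0.0103, 0.1439]
tcp_rot: [-2.591, -1.775, 0.002]
wrist_force: [-0.6, -0.3, -0.2]
width: 0.701
grip_force: 0.0
```

```bash
python3 go.py 0.4819 -0.0072 0.047 -21; python3 -c "
from h import *
for u,v in((100,270),(165,250),(221,280),(308,237)): print(plane('top',(230+u/2.8,215+v/4),.059))"
```

```text
t 25.0 pos [ 0.4799 -0.0103  0.1439] yang -21.2 tilt 0.1 F [-0.6 -0.3 -0.2] w 59.6 q [-0.07 -0.02  2.11 -0.    1.06  0.3 ]
turn z -0.2 shift(after turn) cm [0.37 0.07 9.69]
[0.48657284 0.0912824  0.059     ]
[0.49859523 0.03874875 0.059     ]
[ 0.48213479 -0.00706194  0.059     ]
[ 0.50751255 -0.07772698  0.059     ]
```

move_arm --series '[6, 0.7, 0.3, 4, 0, 0, 0, 6, 0, 0, 4, 0, 0, 0, 6, 0, 0, 0.7, 0, 0, 0, 6, 0, 0, 0.5, 0, 0, 0, 6, 0, 0, 0.3, 0, 0, 0]'

```text
time: 25.62
tool_pos: [0.4876, -0.0039, 0.051]
tcp_rot: [2.59, 1.775, 0.003]
wrist_force: [-0.4, 0.0, 0.4]
width: 0.702
grip_force: 0.0
```

move_arm --series '[6, 0, 0, 0, 0, 0, 0, 3.8, 0, 0, 0, 0, 0, 0, 3.8, 0, 0, 0, 0, 0, 0, 3.8, 0, 0, 0, 0, 0, 0, 3.8, 0, 0, 0, 0, 0, 0]'

```text
time: 26.25
tool_pos: [0.4873, -0.0037, 0.051]
tcp_rot: [2.591, 1.775, 0.002]
wrist_force: [-1.3, 0.3, 5.2]
width: 0.475
grip_force: 40.2
```

```bash
python3 go.py 0.4853 -0.0049 0.047 -21
```

```text
t 26.25 pos [ 0.4873 -0.0037  0.051 ] yang -21.2 tilt 0.1 F [-1.3  0.3  5.2] w 40.4 q [-0.06  0.11  2.17 -0.    0.86  0.31]
turn z -0.2 shift(after turn) cm [-0.18 -0.15  0.4 ]
```

move_arm --series '[3.8, -0.7, 0, -0.1, 0, 0, 0, 3.8, -0.7, 0, 0, 0, 0, 0, 3.8, -0.7, 0, 0, 0, 0, 0, 3.8, 0, 0, -3, 0, 0, 0, 3.8, 0, 0, -4, 0, 0, 0]'

```text
time: 26.88
tool_pos: [0.4765, -0.0238, 0.1196]
tcp_rot: [-2.59, -1.773, 0.006]
wrist_force: [1.2, 0.2, -0.5]
width: 0.473
grip_force: 40.7
```

move_arm --series '[3.8, 0, -5, 0, 0, 0, 0, 3.8, 0, -3, 0, 0, 0, 0, 3.8, 0, 0, 0, 0, 0, 0]'

```text
time: 27.25
tool_pos: [0.4012, 0.0057, 0.1196]
tcp_rot: [-2.59, -1.775, 0.004]
wrist_force: [-0.8, -0.2, -1.7]
width: 0.471
grip_force: 40.8
```

```bash
python3 go.py 0.507 -0.021 0.12 -21
python3 - <<'E'
from h import *
t=read_camera("top");s=read_camera("side")
a=np.hstack([cv2.resize(t[215:335,230:400],None,fx=2.8,fy=4),cv2.resize(s[200:360,270:430],None,fx=2,fy=3)])
cv2.imwrite('pics/p4.png',cv2.cvtColor(a,cv2.COLOR_RGB2BGR))
E
```

```text
t 27.25 pos [0.4012 0.0057 0.1196] yang -21.1 tilt 0.16 F [-0.8 -0.2 -1.7] w 40.0 q [-0.05 -0.16  2.28 -0.    1.02  0.32]
turn z -0.1 shift(after turn) cm [ 1.3  10.83 -0.04]
```

View pics/p4.png

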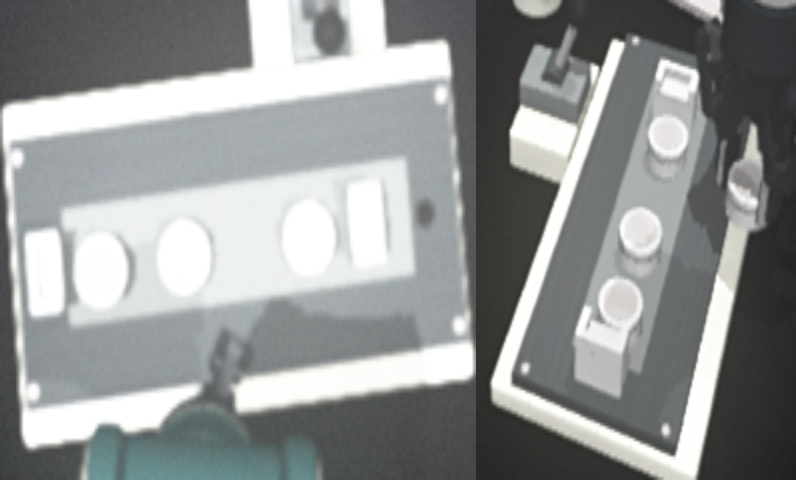

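The leaning tin has dropped flat at (185,257). The gap for the held tin is midway to (308,237), at about (246,247).

```bash
python3 -c "
from h import *
for u,v in((100,270),(185,257),(246.5,247),(308,237)): print(plane('top',(230+u/2.8,215+v/4),.059)+[.0033,.0022,0])"; python3 go.py 0.5055 -0.0271 0.12 6.8
```

```text
[0.48987284 0.0934824  0.059     ]
[0.49812766 0.02462472 0.059     ]
[ 0.50446026 -0.02537342  0.059     ]
[ 0.51081255 -0.07552698  0.059     ]
t 27.35 pos [0.4042 0.0053 0.1206] yang -21.2 tilt 0.03 F [ 0.5  0.4 -0.8] w 40.6 q [-0.05 -0.15  2.28 -0.    1.02  0.32]
turn z -28.0 shift(after turn) cm [-4.42  9.68  0.06]
```

move_arm --series '[3.8, 0, 0, 0, 0, 0, -9, 3.8, 0, 0, 0, 0, 0, -10, 3.8, 0, 0, 0, 0, 0, -9, 3.8, -2.1, 4.8, 0, 0, 0, 0, 3.8, -2.1, 4.8, 0, 0, 0, 0]'

```text
time: 27.98
tool_pos: [0.5066, -0.0256, 0.1207]
tcp_rot: [2.085, 2.349, 0.001]
wrist_force: [0.3, 0.3, 0.4]
width: 0.474
grip_force: 40.8
```

move_arm --series '[3.8, 0, 0, 4, 0, 0, 0, 3.8, 0, 0, 1.5, 0, 0, 0, 3.8, 0, 0, 0, 0, 0, 0, 3.8, 0, 0, 0, 0, 0, 0]'

```text
time: 28.48
tool_pos: [0.5049, -0.0247, 0.0665]
tcp_rot: [2.085, 2.349, 0.001]
wrist_force: [1.2, 0.0, -0.6]
width: 0.468
grip_force: 40.9
```

```bash
python3 go.py 0.505 -0.0254 0.051 6.8
```

```text
t 28.48 pos [ 0.5049 -0.0247  0.0665] yang 6.8 tilt 0.06 F [ 1.2  0.  -0.6] w 39.8 q [-0.1   0.12  2.12 -0.    0.9  -0.22]
turn z 0.0 shift(after turn) cm [-0.07  0.    1.55]
```

move_arm --series '[3.8, -0.1, 0, 0.8, 0, 0, 0, 3.8, 0, 0, 0.4, 0, 0, 0, 3.8, 0, 0, 0.2, 0, 0, 0, 3.8, 0, 0, 0.1, 0, 0, 0, 3.8, 0, 0, 0, 0, 0, 0]'

```text
time: 29.1
tool_pos: [0.5047, -0.0256, 0.051]
tcp_rot: [2.085, 2.35, 0.0]
wrist_force: [-2.3, 0.1, 1.3]
width: 0.471
grip_force: 41.1
```

move_arm --series '[6, 0, 0, 0, 0, 0, 0, 6, 0, 0, 0, 0, 0, 0, 6, 0, 0, -3, 0, 0, 0, 6, 0, 0, -4, 0, 0, 0, 6, 0, 0, -4, 0, 0, 0]'

```text
time: 29.72
tool_pos: [0.5044, -0.0256, 0.1617]
tcp_rot: [-2.085, -2.349, 0.0]
wrist_force: [0.6, -0.3, -0.1]
width: 0.699
grip_force: 0.0
```

```bash
python3 go.py 0.52 -0.4245 0.16 -87.6
```

```text
t 29.73 pos [ 0.5044 -0.0256  0.1617] yang 6.8 tilt 0.02 F [ 0.6 -0.3 -0.1] w 59.5 q [-0.1   0.01  2.04  0.    1.09 -0.22]
turn z 94.4 shift(after turn) cm [-0.11 39.92  0.17]
```

move_arm --series '[4.5, 0, 0, 0, 0, 0, 10.5, 4.5, 0, 0, 0, 0, 0, 10.5, 4.5, 0, 0, 0, 0, 0, 10.5, 4.5, 0, 0, 0, 0, 0, 10.5, 4.5, 0, 0, 0, 0, 0, 10.5]'

```text
time: 30.35
tool_pos: [0.5047, -0.0257, 0.1608]
tcp_rot: [2.913, 1.176, 0.0]
wrist_force: [0.4, 0.6, 0.4]
width: 0.528
grip_force: 0.0
```

move_arm --series '[4.5, 0, 0, 0, 0, 0, 10.5, 4.5, 0, 0, 0, 0, 0, 10.5, 4.5, 0, 0, 0, 0, 0, 10.5, 4.5, 0, 0, 0, 0, 0, 10.4, 4.5, 0, 5.5, 0, 0, 0, 0]'

```text
time: 30.98
tool_pos: [0.5073, -0.0787, 0.1608]
tcp_rot: [-3.14, -0.071, -0.001]
wrist_force: [1.4, -0.7, 0.3]
width: 0.524
grip_force: 0.0
```

move_arm --series '[4.5, 0, 5.5, 0, 0, 0, 0, 4.5, 0, 5.5, 0, 0, 0, 0, 4.5, 0, 5.5, 0, 0, 0, 0, 4.5, 0, 5.5, 0, 0, 0, 0, 4.5, 0, 5.5, 0, 0, 0, 0]'

```text
time: 31.6
tool_pos: [0.5186, -0.3573, 0.1607]
tcp_rot: [3.141, 0.066, 0.001]
wrist_force: [1.0, -0.5, -0.8]
width: 0.527
grip_force: 0.0
```

move_arm --series '[4.5, 0, 5.5, 0, 0, 0, 0, 4.5, 0, 1.4, 0, 0, 0, 0, 4.5, 0, 0, 0, 0, 0, 0]'

```text
time: 31.98
tool_pos: [0.5212, -0.4248, 0.1603]
tcp_rot: [-3.14, -0.064, 0.001]
wrist_force: [-0.3, 0.5, 0.5]
width: 0.531
grip_force: 0.0
```

```bash
python3 -c "
from h import *
print(plane('top',(486.75,271.3),.038),tri((486.75,271.3),(411.75,171.25)))"; python3 go.py 0.522 -0.4245 0.16 -87.6
```

```text
[ 0.51869636 -0.42475446  0.038     ] [ 0.51917222 -0.42211024  0.04450741]
t 31.98 pos [ 0.5212 -0.4248  0.1603] yang -87.7 tilt 0.05 F [-0.3  0.5  0.5] w 45.1 q [-0.72  0.32  1.69  0.    1.14  0.81]
turn z -0.1 shift(after turn) cm [ 0.08 -0.03  0.03]
```

move_arm --series '[4.5, 0, 0, 4, 0, 0, 0, 4.5, 0, 0, 4, 0, 0, 0, 4.5, 0, 0, 3, 0, 0, 0, 4.5, 0, 0, 0, 0, 0, 0, 4.5, 0, 0, 0, 0, 0, 0]'

```text
time: 32.6
tool_pos: [0.5224, -0.4237, 0.0521]
tcp_rot: [3.14, 0.068, 0.002]
wrist_force: [0.2, 0.2, -0.0]
width: 0.527
grip_force: 0.0
```

```bash
python3 go.py 0.521 -0.4245 0.022 -87.6
python3 - <<'E'
from h import *
t=read_camera("top");s=read_camera("side")
a=np.hstack([cv2.resize(t[205:345,420:500],None,fx=4,fy=4),cv2.resize(s[140:260,355:475],None,fx=4,fy=4.66667)])
cv2.imwrite('pics/p5.png',cv2.cvtColor(a,cv2.COLOR_RGB2BGR))
E
```

```text
t 32.6 pos [ 0.5224 -0.4237  0.0521] yang -87.5 tilt 0.07 F [ 0.2  0.2 -0. ] w 44.8 q [-0.72  0.42  1.76  0.    0.96  0.81]
turn z 0.1 shift(after turn) cm [-0.15  0.08  3.01]
```

View pics/p5.png

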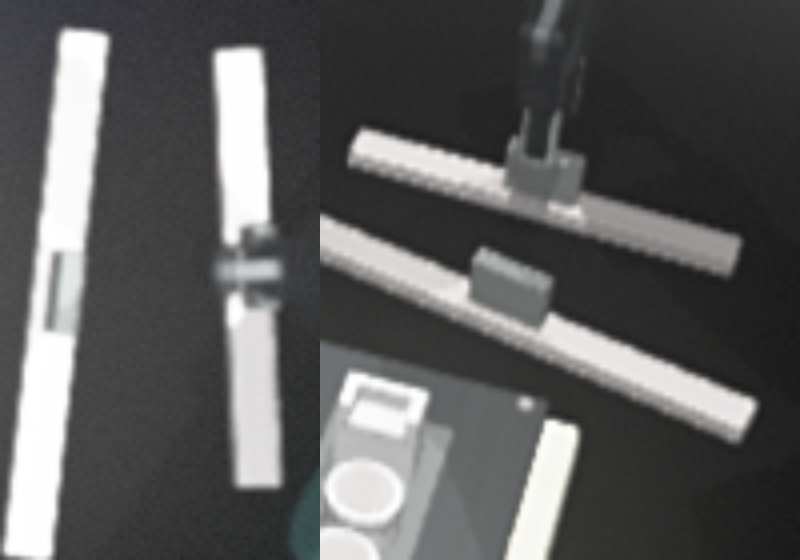

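The fingers straddle the short bar's rib, centred at about (545,150) in the side crop. I'll go down and grip.

move_arm --series '[4.5, 0, 0, 1.8, 0, 0, 0, 4.5, 0, 0, 0.9, 0, 0, 0, 4.5, 0, 0, 0.2, 0, 0, 0, 4.5, 0, 0, 0, 0, 0, 0]'

```text
time: 33.2
tool_pos: [0.5212, -0.4242, 0.0212]
tcp_rot: [-3.14, -0.066, 0.001]
wrist_force: [-1.2, 0.2, -0.4]
width: 0.525
grip_force: 0.0
```

move_arm --series '[1, 0, 0, 0, 0, 0, 0, 1, 0, 0, 0, 0, 0, 0, 1, 0, 0, 0, 0, 0, 0, 1, 0, 0, 0, 0, 0, 0, 1, 0, 0, 0, 0, 0, 0]' --grip_force 90

```text
time: 33.83
tool_pos: [0.522, -0.4247, 0.0225]
tcp_rot: [3.14, 0.066, 0.001]
wrist_force: [-0.2, 0.2, 4.3]
width: 0.143
grip_force: 88.9
```

move_arm --series '[1, 0, 0, -0.2, 0, 0, 0, 1, 0, 0, -1, 0, 0, 0, 1, 0, 0, 0, 0, 0, 0]'

```text
time: 34.2
tool_pos: [0.5219, -0.4246, 0.0345]
tcp_rot: [3.14, 0.067, 0.001]
wrist_force: [0.1, -0.3, -3.6]
width: 0.143
grip_force: 87.9
```

```bash
python3 go.py 0.5044 0.008 0.2 6.8
```

```text
t 34.2 pos [ 0.5219 -0.4246  0.0345] yang -87.6 tilt 0.06 F [ 0.1 -0.3 -3.6] w 12.2 q [-0.72  0.44  1.77 -0.    0.93  0.81]
turn z -94.4 shift(after turn) cm [ 43.16   3.38 -16.55]
```

move_arm --series '[1, 0, 0, -4, 0, 0, 0, 1, 0, 0, -5, 0, 0, 0, 1, 0, 0, -5, 0, 0, 0, 1, 0, 0, -4, 0, 0, 0, 1, 0, 0, 0, 0, 0, -8]'

```text
time: 34.83
tool_pos: [0.5238, -0.4263, 0.2198]
tcp_rot: [3.121, 0.29, 0.011]
wrist_force: [-0.0, -0.1, -2.4]
width: 0.142
grip_force: 88.6
```

move_arm --series '[1, 0, 0, 0, 0, 0, -10, 1, 0, 0, 0, 0, 0, -10, 1, 0, 0, 0, 0, 0, -10, 1, 0, 0, 0, 0, 0, -10, 1, 0, 0, 0, 0, 0, -10]'

```text
time: 35.45
tool_pos: [0.5212, -0.424, 0.2133]
tcp_rot: [-2.71, -1.588, 0.0]
wrist_force: [0.1, 0.6, -2.6]
width: 0.141
grip_force: 88.4
```

move_arm --series '[1, 0, 0, 0, 0, 0, -10, 1, 0, 0, 0, 0, 0, -10, 1, 0, 0, 0, 0, 0, -10, 1, 0, 0, 0, 0, 0, -6.4, 1, 4, 0.3, 0, 0, 0, 0]'

```text
time: 36.08
tool_pos: [0.5195, -0.3858, 0.2134]
tcp_rot: [2.087, 2.347, -0.001]
wrist_force: [0.8, 1.1, -2.1]
width: 0.142
grip_force: 88.4
```

move_arm --series '[1, 5, 0.4, 0, 0, 0, 0, 1, 5, 0.4, 0, 0, 0, 0, 1, 5, 0.4, 0, 0, 0, 0, 1, 5, 0.4, 0, 0, 0, 0, 1, 5, 0.4, 0, 0, 0, 0]'

```text
time: 36.7
tool_pos: [0.5094, -0.132, 0.2137]
tcp_rot: [2.086, 2.349, 0.0]
wrist_force: [0.2, 0.2, -2.4]
width: 0.143
grip_force: 88.4
```

move_arm --series '[1, 5, 0.4, 0, 0, 0, 0, 1, 5, 0.4, 0, 0, 0, 0, 1, 3.2, 0.2, 0, 0, 0, 0, 1, 1, 0, 0, 0, 0, 0, 1, 0, 0, 0, 0, 0, 0]'

```text
time: 37.33
tool_pos: [0.5028, 0.0087, 0.2137]
tcp_rot: [2.083, 2.351, -0.001]
wrist_force: [-0.3, -1.0, -2.7]
width: 0.145
grip_force: 88.4
```

```bash
python3 go.py 0.5044 0.008 0.12 6.8
```

```text
t 37.33 pos [0.5028 0.0087 0.2137] yang 6.9 tilt 0.03 F [-0.3 -1.  -2.7] w 12.4 q [-0.03 -0.05  1.99 -0.    1.19 -0.15]
turn z 0.1 shift(after turn) cm [-0.09  0.16  9.37]
```

move_arm --series '[1, -0.1, 0.15, 3, 0, 0, 0, 1, 0, 0, 4, 0, 0, 0, 1, 0, 0, 3, 0, 0, 0, 1, 0, 0, 0, 0, 0, 0, 1, 0, 0, 0, 0, 0, 0]'

```text
time: 37.95
tool_pos: [0.5056, 0.0069, 0.1149]
tcp_rot: [2.086, 2.348, 0.001]
wrist_force: [-0.0, 0.4, -3.2]
width: 0.146
grip_force: 88.2
```

```bash
python3 go.py 0.5044 0.008 0.112 6.8
python3 - <<'E'
from h import *
t=read_camera("top");s=read_camera("side")
b=np.vstack([cv2.resize(t[262:305,230:300],None,fx=6,fy=6),cv2.resize(t[245:295,335:405],None,fx=6,fy=6)])
a=cv2.resize(s[200:360,300:410],(int(110*b.shape[0]/160),b.shape[0]),interpolation=cv2.INTER_CUBIC)
a=np.hstack([b,a]);print(a.shape)
cv2.imwrite('pics/p6.png',cv2.cvtColor(a,cv2.COLOR_RGB2BGR))
E
```

```text
t 37.95 pos [0.5056 0.0069 0.1149] yang 6.8 tilt 0.09 F [-0.   0.4 -3.2] w 12.4 q [-0.04  0.06  2.09 -0.    1.   -0.15]
turn z -0.0 shift(after turn) cm [ 0.13 -0.11  0.29]
(558, 803, 3)
```

View pics/p6.png

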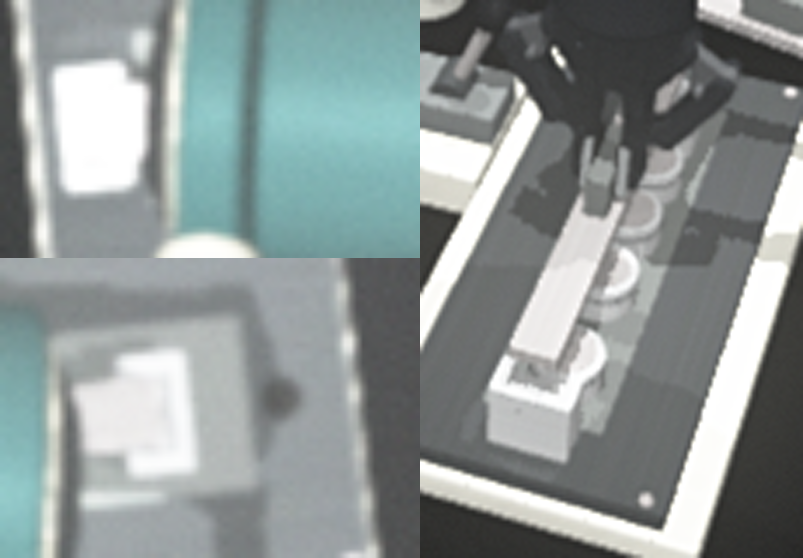

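The side view shows the bar above both forks, and the crop of post B shows the bar end nearly centred in the fork (bar rows 378–455, fork rows 350–472). I'll check this with numbers.

Run:
```python
from h import *
np.set_printoptions(linewidth=200)
t=read_camera("top").astype(int)
print("A rows266-300");print(t[266:300:1,[241,244,247,249,251,252,253,254],1].T)
print("B rows256-288");print(t[256:288,[349,351,353,355,357,360,363,365],1].T)
r=0
```

```text
A rows266-300
[[151 156 162 158 153 150 172 248 255 255 255 255 255 255 255 255 255 255 255 255 255 255 255 255 255 255 255 241 177 147 147 145 148 148]
 [156 164 165 162 156 149 201 255 255 255 255 255 255 255 255 255 255 255 255 255 255 255 254 253 255 255 255 255 185 147 147 149 149 147]
 [158 161 163 164 157 160 230 255 255 254 254 255 255 255 255 255 255 255 255 255 255 255 255 255 255 255 255 239 164 150 145 150 144 151]
 [158 168 164 160 159 171 234 255 255 253 255 255 255 255 255 255 255 255 255 255 255 255 255 255 255 255 255 227 162 143 150 148 148 153]
 [159 177 183 179 174 155 155 169 185 226 255 255 255 255 255 255 255 255 255 255 255 255 255 255 255 255 252 190 153 146 146 148 150 153]
 [171 201 223 218 207 190 160 148 158 225 255 255 255 255 255 255 255 255 255 255 255 255 247 244 242 240 209 160 150 149 149 149 150 148]
 [177 221 236 236 226 208 172 142 148 208 250 255 255 255 255 255 255 255 255 255 255 231 180 164 164 164 152 146 147 151 148 149 150 150]
 [165 202 213 213 196 174 146 125 121 143 168 183 181 179 172 171 168 170 173 172 168 137 113 109 109 116 115 123
[... 389 characters left out ...]
183 167 178 184 183 185 199 227 229 202 173]
 [160 177 173 163 177 221 241 233 217 222 231 233 235 237 236 236 233 236 237 236 218 188 181 180 177 187 187 195 226 224 192 171]
 [168 183 173 163 181 237 252 249 238 230 234 234 235 236 236 236 233 237 237 240 234 239 248 250 242 219 192 193 224 221 185 168]
 [169 182 177 176 205 244 253 252 247 242 238 240 239 238 237 235 234 237 240 241 238 243 250 252 245 216 190 198 222 205 171 165]
 [176 185 188 195 229 250 253 251 248 244 242 243 243 242 237 234 232 232 234 237 237 248 252 252 238 202 185 187 191 181 168 166]
 [180 190 186 192 215 235 241 243 244 245 248 247 249 250 251 252 251 251 251 250 251 252 253 252 232 194 184 183 170 162 164 167]]
```

Run:
```python
from h import *
M=np.array([.5011,.0058])
def L(p,yaw=6.8):
    a=np.radians(yaw);r=np.array([[np.cos(a),-np.sin(a)],[np.sin(a),np.cos(a)]]);return (r.T@(p[:2]-M)*1000).round(2)
for n,uv,z in(("barA",(253,281.05),.1025),("postA",(247,282.6),.077),("barB",(351,270.95),.1025),("barBend",(363.7,269.5),.1025),("postB",(357,270.9),.077),("postBouter",(367.5,269.5),.077),("postAouter",(239,283.3),.077)):
    print(n,L(plane("top",uv,z)))
```

```text
barA [  2.73 110.13]
postA [  0.29 126.57]
barB [   2.05 -105.43]
barBend [   2.27 -133.61]
postB [   0.3  -121.34]
postBouter [   0.94 -145.28]
postAouter [  0.62 144.42]
```

move_arm --series '[1, 0.2, -0.2, 0.5, 0, 0, 0, 1, 0, 0, 0.4, 0, 0, 0, 1, 0, 0, 0, 0, 0, 0, 1, 0, 0, 0, 0, 0, 0]'

```text
time: 38.6
tool_pos: [0.5023, 0.0096, 0.1047]
tcp_rot: [-2.085, -2.35, 0.0]
wrist_force: [0.2, -1.1, -2.8]
width: 0.141
grip_force: 88.3
```

```bash
python3 go.py 0.5036 0.009 0.089 6.8
cat > bar.py <<'E'
from h import *
import sys
zt=float(sys.argv[1]);t=read_camera("top").astype(float)[:,:,1]
M=np.array([.5011,.0058]);a=np.radians(6.8);r=np.array([[np.cos(a),-np.sin(a)],[np.sin(a),np.cos(a)]])
def mid(col,lo,hi,th):
    v=t[lo:hi,col];i=np.where(v>th)[0];f=lambda k,j:k+(th-v[k])/(v[j]-v[k])*(j-k)
    return lo+(f(i[0]-1,i[0])+f(i[-1]+1,i[-1]))/2, i[-1]-i[0]+1
for n,c,lo,hi,th,z in(("barA",252,271,292,205,zt),("barA",253,271,292,205,zt),("postA",243,268,298,205,.077),("postA",246,268,298,205,.077),("barB",349,261,283,208,zt),("barB",351,261,283,208,zt),("postB",356,257,283,207,.077),("postB",358,257,283,207,.077)):
    m,w=mid(c,lo,hi,th);p=plane("top",(c,m),z);print(n,c,round(m,2),w,(r.T@(p[:2]-M)*1000).round(2))
E
python3 bar.py .093
```

```text
t 38.6 pos [0.5023 0.0096 0.1047] yang 6.8 tilt 0.01 F [ 0.2 -1.1 -2.8] w 12.0 q [-0.03  0.07  2.1   0.    0.98 -0.15]
turn z 0.0 shift(after turn) cm [-0.07  0.12  1.57]Traceback (most recent call last):
  File "bar.py", line 9, in <module>
    m,w=mid(c,lo,hi,th);p=plane("top",(c,m),z);print(n,c,round(m,2),w,(r.T@(p[:2]-M)*1000).round(2))
        ~~~^^^^^^^^^^^^
  File "bar.py", line 7, in mid
    return lo+(f(i[0]-1,i[0])+f(i[-1]+1,i[-1]))/2, i[-1]-i[0]+1
                              ~^^^^^^^^^^^^^^^
  File "bar.py", line 6, in <lambda>
    v=t[lo:hi,col];i=np.where(v>th)[0];f=lambda k,j:k+(th-v[k])/(v[j]-v[k])*(j-k)
                                                          ~^^^
IndexError: index 21 is out of bounds for axis 0 with size 21
```

Run:
```python
from h import *
np.set_printoptions(linewidth=220)
t=read_camera("top").astype(int)
print("A268");print(t[268:300,[246,249,251,252,253],1].T)
print("B256");print(t[256:288,[348,350,352,354,356,358,360],1].T)
print("B end row 266,270,274 cols 348-375");print(t[[266,270,274],348:375,1])
```

```text
A268
[[159 164 151 156 222 255 255 255 255 255 255 255 255 255 255 255 255 255 255 255 255 255 255 255 255 248 174 146 147 148 147 150]
 [156 163 161 172 231 255 255 255 255 255 255 255 255 255 255 255 255 255 255 255 255 255 255 255 255 228 164 145 146 148 151 149]
 [178 179 176 172 167 179 196 218 241 255 255 255 255 255 255 255 255 255 255 255 255 255 255 255 253 197 153 148 148 147 150 149]
 [211 217 210 203 176 150 138 146 186 247 255 255 255 255 255 255 255 255 255 255 255 250 244 240 201 157 146 147 148 148 150 153]
 [221 226 210 198 175 137 119 116 131 184 206 195 189 185 182 186 186 183 188 188 182 161 140 140 128 120 127 132 136 147 147 151]]
B256
[[142 170 185 182 177 176 181 170 165 160 174 222 233 234 235 237 237 236 234 235 239 237 230 216 200 188 186 188 198 224 220 190]
 [144 175 182 173 168 160 165 163 164 161 171 216 234 235 235 237 237 235 234 234 236 235 216 192 188 186 188 190 189 191 181 172]
 [157 176 182 172 163 158 161 163 162 165 181 218 231 233 235 237 236 236 234 236 238 238 213 184 186 187 189 189 189 180 176 168]
 [158 176 180 168 166 190 212 216 208 206
[... 152 characters left out ...]
236 235 235 237 236 240 242 238 228 214 197 190 188 184 169 162 168]
 [167 181 170 163 187 242 253 252 252 246 241 239 239 234 237 234 234 235 235 238 238 242 249 253 247 222 192 185 182 165 163 163]
 [170 182 179 177 205 246 252 252 251 251 251 250 247 243 244 246 246 246 249 248 243 242 249 252 244 220 190 187 180 160 157 166]]
B end row 266,270,274 cols 348-375
[[174 171 171 173 181 196 217 233 241 241 241 246 251 247 238 244 251 246 222 194 185 187 186 184 188 187 184]
 [235 235 235 235 235 233 236 236 236 236 237 235 244 250 245 241 250 251 239 199 185 187 184 185 187 183 187]
 [234 235 234 234 234 234 235 233 237 234 235 241 249 251 247 236 244 251 246 216 190 184 185 189 187 186 183]]
```

Run:
```python
from h import *
M=np.array([.5011,.0058]);a=np.radians(6.8);r=np.array([[np.cos(a),-np.sin(a)],[np.sin(a),np.cos(a)]])
for n,uv,z in(("barB",(352,272.5),.092),("postB",(358,270.95),.077),("postB",(360,270.75),.077),("postA",(246,282.7),.077),("barA top edge",(252,276.3),.092),("barBend",(359.7,271),.092),("postBouter",(366.8,270),.077)):
    print(n,(r.T@(plane("top",uv,z)[:2]-M)*1000).round(2))
```

```text
barB [  -1.78 -108.27]
postB [-4.0000e-02 -1.2358e+02]
postB [-7.0000e-02 -1.2812e+02]
postA [  0.3  128.81]
barA top edge [ 13.18 112.46]
barBend [  -0.28 -125.67]
postBouter [-1.0000e-02 -1.4358e+02]
```

move_arm --series '[1, -0.1, 0.1, 0.2, 0, 0, -0.2, 1, 0, 0, 0.1, 0, 0, 0, 1, 0, 0, 0, 0, 0, 0, 1, 0, 0, 0, 0, 0, 0, 1, 0, 0, 0, 0, 0, 0]'

```text
time: 39.33
tool_pos: [0.5035, 0.0086, 0.1018]
tcp_rot: [2.081, 2.353, 0.0]
wrist_force: [0.1, -1.3, -2.8]
width: 0.139
grip_force: 88.3
```

```bash
python3 go.py 0.5036 0.009 0.089 6.8
python3 - <<'E'
from h import *
t=read_camera("top");s=read_camera("side")
b=np.vstack([cv2.resize(t[264:300,234:264],None,fx=8,fy=8),cv2.resize(t[252:288,342:372],None,fx=8,fy=8)])
a=cv2.resize(s[290:346,305:359],(540,560),interpolation=cv2.INTER_CUBIC)
a=np.hstack([np.pad(b,((0,0),(0,10),(0,0))),a[:576]]) if b.shape[0]==560 else np.hstack([cv2.resize(b,(240,560)),a]);print(a.shape)
cv2.imwrite('pics/p7.png',cv2.cvtColor(a,cv2.COLOR_RGB2BGR))
E
```

```text
t 39.33 pos [0.5035 0.0086 0.1018] yang 7.0 tilt 0.01 F [ 0.1 -1.3 -2.8] w 11.8 q [-0.03  0.07  2.1  -0.    0.97 -0.15]
turn z 0.2 shift(after turn) cm [0.04 0.02 1.28]
(560, 780, 3)
```

View pics/p7.png

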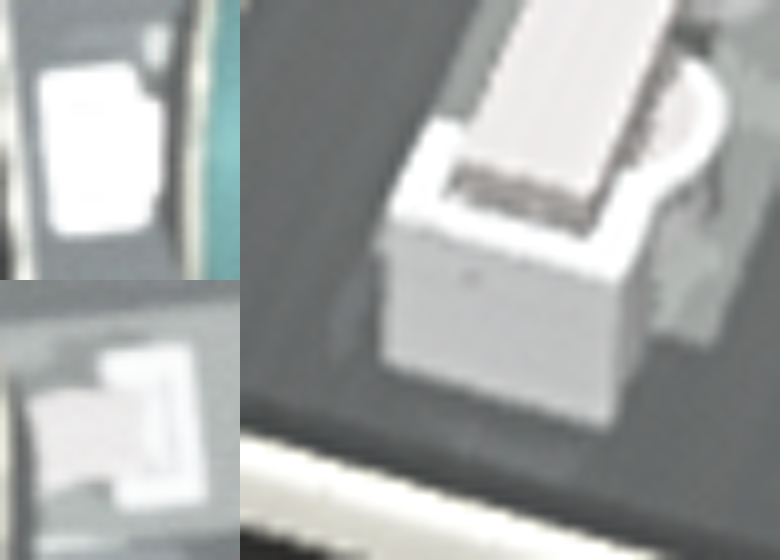

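Crop: at post A the bar end lies close to the end wall and centred between the cheeks. At post B it is centred with about 10 mm of end clearance. I'll shift about 4 mm towards B, then lower.

move_arm --series '[1, -0.4, 0, 0, 0, 0, 0, 1, 0, 0, 0.3, 0, 0, 0, 1, 0, 0, 0.2, 0, 0, 0, 1, 0, 0, 0, 0, 0, 0]'

```text
time: 39.92
tool_pos: [0.5036, 0.0046, 0.0964]
tcp_rot: [-2.081, -2.353, 0.001]
wrist_force: [-0.2, 0.2, -3.0]
width: 0.144
grip_force: 88.3
```

```bash
python3 go.py 0.5036 0.005 0.089 6.8
```

```text
t 39.92 pos [0.5036 0.0046 0.0964] yang 7.0 tilt 0.05 F [-0.2  0.2 -3. ] w 12.2 q [-0.04  0.08  2.1   0.    0.96 -0.16]
turn z 0.2 shift(after turn) cm [0.04 0.01 0.74]
```

move_arm --series '[1, 0, 0, 0.3, 0, 0, 0, 1, 0, 0, 0.2, 0, 0, 0, 1, 0, 0, 0.1, 0, 0, 0, 1, 0, 0, 0, 0, 0, 0]'

```text
time: 40.42
tool_pos: [0.5038, 0.0047, 0.0906]
tcp_rot: [-2.081, -2.353, 0.0]
wrist_force: [-0.1, 0.1, -2.1]
width: 0.145
grip_force: 88.3
```

move_arm --series '[1, 0, 0, 0.1, 0, 0, 0, 1, 0, 0, 0, 0, 0, 0]'

```text
time: 40.67
tool_pos: [0.5039, 0.0046, 0.0897]
tcp_rot: [-2.081, -2.353, 0.0]
wrist_force: [-0.5, 0.6, -2.4]
width: 0.146
grip_force: 88.3
```

```bash
python3 go.py 0.5036 0.005 0.089 6.8
```

```text
t 40.67 pos [0.5039 0.0046 0.0897] yang 7.0 tilt 0.0 F [-0.5  0.6 -2.4] w 12.4 q [-0.04  0.09  2.11 -0.    0.95 -0.16]
turn z 0.2 shift(after turn) cm [ 0.04 -0.03  0.07]
```

move_arm --series '[1, 0, 0, 0.1, 0, 0, 0, 1, 0, 0, 0, 0, 0, 0]'

```text
time: 40.92
tool_pos: [0.5041, 0.0046, 0.0894]
tcp_rot: [2.081, 2.353, 0.0]
wrist_force: [-3.0, -0.2, 4.1]
width: 0.136
grip_force: 89.5
```

move_arm --series '[3, 0, 0, 0, 0, 0, 0, 4, 0, 0, 0, 0, 0, 0, 4, 0, 0, 0, 0, 0, 0, 4, 0, 0, -3, 0, 0, 0, 4, 0, 0, -5, 0, 0, 0]'

```text
time: 41.55
tool_pos: [0.502, 0.0047, 0.1674]
tcp_rot: [-2.078, -2.35, 0.005]
wrist_force: [0.1, 0.4, 1.3]
width: 0.468
grip_force: 0.0
```

move_arm --series '[4, 0, 0, -5, 0, 0, 0, 2, 0, -5, 0, 0, 0, 0, 0, 0, -5, 0, 0, 0, 0, 0, 0, 0, 0, 0, 0, 0, 0, 0, 0, 0, 0, 0, 0]'

```text
time: 42.18
tool_pos: [0.4053, -0.0076, 0.2192]
tcp_rot: [2.08, 2.352, 0.002]
wrist_force: [-0.7, -1.7, 0.5]
width: -0.005
grip_force: 0.0
```

```bash
python3 go.py 0.6 -0.09 0.2 6.8
python3 - <<'E'
from h import *
t=read_camera("top");s=read_camera("side")
b=cv2.resize(t[190:320,230:400],None,fx=2.5,fy=4)
a=cv2.resize(s[190:360,270:430],(375,520),interpolation=cv2.INTER_CUBIC)
a=np.hstack([b,a]);print(a.shape)
cv2.imwrite('pics/p8.png',cv2.cvtColor(a,cv2.COLOR_RGB2BGR))
E
```

```text
t 42.17 pos [ 0.4053 -0.0076  0.2192] yang 7.0 tilt 0.11 F [-0.7 -1.7  0.5] w -0.4 q [-0.08 -0.26  2.16  0.    1.23 -0.2 ]
turn z 0.2 shift(after turn) cm [-10.48  18.36   1.92]
(520, 800, 3)
```

View pics/p8.png

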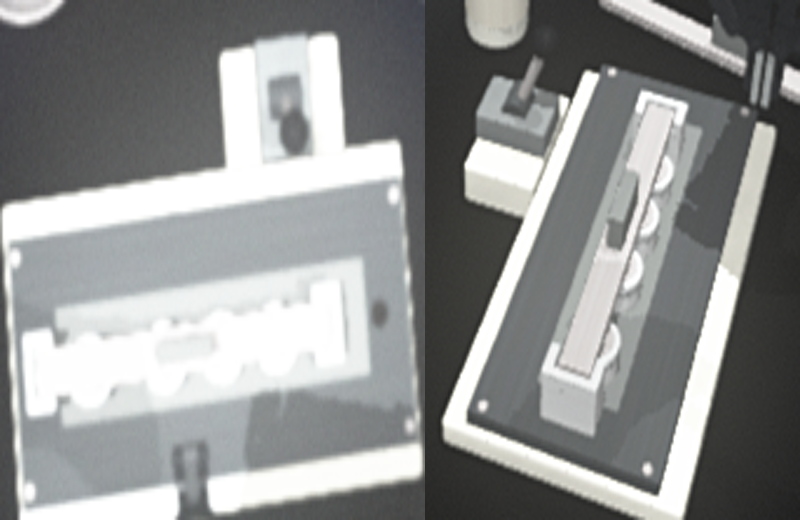

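The bar lies seated on both ledges over the four tins in a row, and the long bar is untouched. Now the lever: the fingers are closed and I'll approach from its robot side (tip about (347,222) in the top view).

move_arm --series '[0, -4, 5.5, 0, 0, 0, 0, 0, -4, 5.5, 0, 0, 0, 0, 0, -2.2, 5, 0, 0, 0, 0, 0, 0, 0, 0, 0, 0, 0, 0, 0, 0, 0, 0, 0, 0]'

```text
time: 42.9
tool_pos: [0.5664, -0.0838, 0.2176]
tcp_rot: [-2.08, -2.352, 0.002]
wrist_force: [0.3, 0.2, 0.5]
width: -0.0
grip_force: 0.0
```

```bash
python3 go.py 0.579 -0.09 0.115 6.8
python3 - <<'E'
from h import *
t=read_camera("top");s=read_camera("side")
m=t[205:240,330:365].max(2);v,u=np.where(m<70);print("knob top",u.mean()+330,v.mean()+205,len(u))
m=s[190:215,310:335].max(2);v,u=np.where(m<28);print("side",u.mean()+310 if len(u) else 0,v.mean()+190 if len(v) else 0,len(u),m.min(),np.percentile(m,[10,30,50]))
E
```

```text
t 42.9 pos [ 0.5664 -0.0838  0.2176] yang 7.0 tilt 0.15 F [0.3 0.2 0.5] w -0.0 q [-0.19  0.09  1.85  0.    1.21 -0.31]
turn z 0.2 shift(after turn) cm [-0.77  1.18 10.26]
knob top nan nan 0
side 0 0 0 41 [47. 48. 50.]<stdin>:3: RuntimeWarning: Mean of empty slice.
  ret = ret.dtype.type(ret / rcount)
```

move_arm --series '[0, -0.8, 0.6, 3, 0, 0, 0, 0, 0, 0, 4, 0, 0, 0, 0, 0, 0, 3, 0, 0, 0, 0, 0, 0, 0.2, 0, 0, 0, 0, 0, 0, 0, 0, 0, 0]'

```text
time: 43.62
tool_pos: [0.5736, -0.0909, 0.1182]
tcp_rot: [2.08, 2.353, 0.001]
wrist_force: [0.9, 0.4, 0.3]
width: -0.002
grip_force: 0.0
```

move_arm --series '[0, 0, 0.7, 0, 0, 0, 0, 0, 0, 0.7, 0, 0, 0, 0, 0, 0, 0.7, 0, 0, 0, 0, 0, 0, 0.7, 0, 0, 0, 0, 0, 0, 0.7, 0, 0, 0, 0]'

```text
time: 44.25
tool_pos: [0.6082, -0.0868, 0.1166]
tcp_rot: [-2.081, -2.353, 0.001]
wrist_force: [-1.8, -0.2, 1.5]
width: 0.003
grip_force: 0.8
```

```bash
python3 go.py 0.658 -0.0805 0.115 6.8
```

```text
t 44.25 pos [ 0.6082 -0.0868  0.1166] yang 7.0 tilt 0.05 F [-1.8 -0.2  1.5] w 0.3 q [-0.18  0.25  1.85 -0.    1.03 -0.3 ]
turn z 0.2 shift(after turn) cm [0.03 5.02 0.16]
```

move_arm --series '[0, 0, 0.6, 0, 0, 0, 0, 0, 0, 0.6, 0, 0, 0, 0, 0, 0, 0.6, 0, 0, 0, 0, 0, 0, 0.6, 0, 0, 0, 0, 0, 0, 0.6, 0, 0, 0, 0]'

```text
time: 44.88
tool_pos: [0.6382, -0.0831, 0.1168]
tcp_rot: [2.081, 2.353, 0.0]
wrist_force: [-1.4, 0.3, 0.4]
width: -0.002
grip_force: 0.5
```

move_arm --series '[0, 0, 0.5, 0, 0, 0, 0, 0, 0, 0.4, 0, 0, 0, 0, 0, 0, 0.3, 0, 0, 0, 0]'

```text
time: 45.25
tool_pos: [0.6497, -0.0816, 0.1165]
tcp_rot: [-2.081, -2.353, 0.001]
wrist_force: [-0.9, 0.2, -0.5]
width: -0.003
grip_force: 0.5
```

move_arm --series '[0, 0, 0.3, 0, 0, 0, 0, 0, 0, 0.3, 0, 0, 0, 0]'

```text
time: 45.5
tool_pos: [0.6557, -0.0809, 0.1167]
tcp_rot: [-2.081, -2.353, 0.0]
wrist_force: [-0.4, -0.5, -0.5]
width: -0.001
grip_force: 0.5
```

```bash
python3 go.py 0.658 -0.0805 0.115 6.8
```

```text
t 45.5 pos [ 0.6557 -0.0809  0.1167] yang 7.0 tilt 0.01 F [-0.4 -0.5 -0.5] w -0.1 q [-0.16  0.33  1.75 -0.    1.06 -0.28]
turn z 0.2 shift(after turn) cm [0.02 0.23 0.17]
```

move_arm --series '[0, 0, 0.3, 0, 0, 0, 0, 0, 0, 0.3, 0, 0, 0, 0]'

```text
time: 45.75
tool_pos: [0.6574, -0.0807, 0.1164]
tcp_rot: [-2.076, -2.348, 0.011]
wrist_force: [-17.8, -2.6, 9.8]
width: 0.0
grip_force: 9.3
```

move_arm --series '[0, 0, 0.2, 0, 0, 0, 0, 0, 0, 0.2, 0, 0, 0, 0]'

```text
time: 46.0
tool_pos: [0.6578, -0.0806, 0.1163]
tcp_rot: [-2.072, -2.344, 0.019]
wrist_force: [-26.2, -2.8, 16.0]
width: -0.003
grip_force: 14.1
```

```bash
python3 go.py 0.658 -0.0805 0.115 6.8
python3 - <<'E'
from h import *
t=read_camera("top");s=read_camera("side")
b=cv2.resize(t[160:290,300:430],None,fx=3,fy=4)
a=cv2.resize(s[140:270,260:390],None,fx=3,fy=4)
cv2.imwrite('pics/p9.png',cv2.cvtColor(np.hstack([b,a]),cv2.COLOR_RGB2BGR))
E
```

```text
t 46.0 pos [ 0.6578 -0.0806  0.1163] yang 7.0 tilt 1.01 F [-26.2  -2.8  16. ] w -0.3 q [-0.16  0.35  1.73 -0.    1.08 -0.28]
turn z 0.2 shift(after turn) cm [0.01 0.02 0.13]
```

The stop was reached at x = 0.658, the predicted end of travel. I'll back off and check.

move_arm --series '[0, 0, -1, 0, 0, 0, 0, 0, 0, -3, 0, 0, 0, 0, 0, 0, -1, -4, 0, 0, 0, 0, 0, 0, -5, 0, 0, 0, 0, 0, -5, -4, 0, 0, 0]'

```text
time: 46.72
tool_pos: [0.5705, -0.092, 0.249]
tcp_rot: [2.076, 2.351, 0.005]
wrist_force: [0.1, -0.2, 1.1]
width: -0.001
grip_force: 0.0
```

move_arm --series '[0, 0, -5, 0, 0, 0, 0, 0, 0, -5, 0, 0, 0, 0, 0, 0, -3, 0, 0, 0, 0, 0, 0, 0, 0, 0, 0, 0, 0, 0, 0, 0, 0, 0]'

```text
invalid input at $.series: expected a multiple of 7 numbers
```

```bash
python3 go.py 0.4 -0.08 0.25 6.8
python3 - <<'E'
from h import *
t=read_camera("top");s=read_camera("side")
b=cv2.resize(t[150:330,230:410],(400,600))
a=cv2.resize(s[140:370,260:430],(400,600))
cv2.imwrite('pics/p10.png',cv2.cvtColor(np.hstack([b,a]),cv2.COLOR_RGB2BGR))
E
```

```text
t 46.73 pos [ 0.5705 -0.092   0.249 ] yang 7.1 tilt 0.36 F [ 0.1 -0.2  1.1] w -0.1 q [-0.2   0.07  1.81  0.    1.25 -0.33]
turn z 0.3 shift(after turn) cm [  3.21 -16.79  -0.1 ]
```

View pics/p10.png

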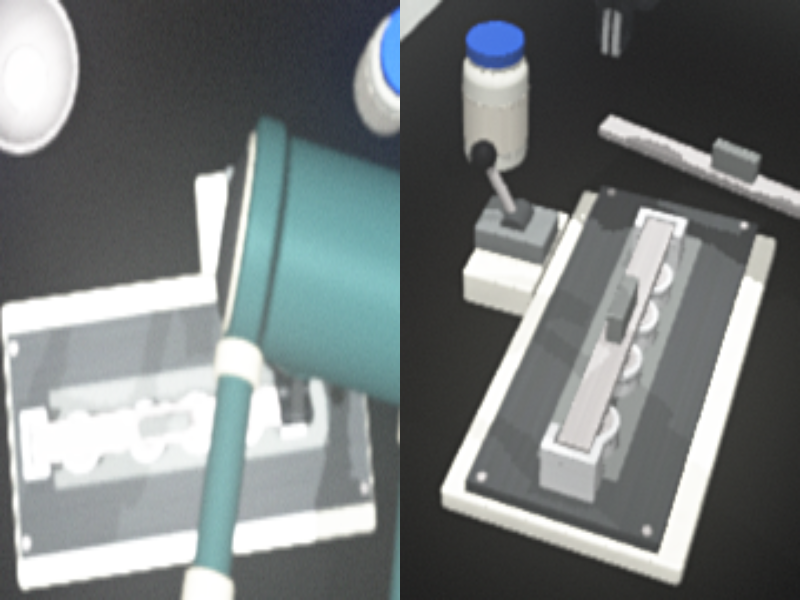

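The lever leans to the far side (knob at (483,152)), the bar is seated over the four tins, and the bottle and bowl stand undisturbed. Handing in.

move_arm --series '[0, 0, 0, 0, 0, 0, 0, 0, 0, 0, 0, 0, 0, 0, 0, 0, 0, 0, 0, 0, 0]'

```text
time: 47.2
tool_pos: [0.5673, -0.0915, 0.2439]
tcp_rot: [-2.079, -2.352, 0.002]
wrist_force: [-0.2, 0.8, 0.3]
width: -0.001
grip_force: 0.0
```

```bash
python3 -c "
from workcell import *
print(finish_job())"
```

```text
the job is handed in; nothing more can be done
None
```

I set the four tins in view (no fifth was seen) flat in a row, laid the short bar on both ledges, pushed the lever fully over and handed the job in at about 47 s; the hand-in returned no verdict.

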